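Set the flip stop and butt two toy-wagon parts against it

ROBOT

A 7-joint arm with a two-finger parallel gripper is mounted at the origin on the work surface. World frame = base frame: x ahead of the robot, y to its left, z up, the work surface at z = 0. Lengths are in m, angles in rad, forces in N, time in s.
With the tool pointing down it reaches from about 0.4 to 0.85 m from the base axis. Payload 10.4 kg.
Tool frame: the origin (TCP) lies at the very end of the fingers, on their centre line; the grasp point (between the pads) lies 19 mm behind it; z points along the fingers, y is the direction in which the jaws open and shut (so a half turn about z gives the same grasp; the last joint's range is limited). The gripper opens to 87 mm and grips with 3 to 60 N. Pads are 19 mm wide; open, the fingers measure 117 mm over their backs; the gripper's body (75 mm by 190 mm) begins 51 mm behind the grasp point.
Start: joints at [-0.023, 0.332, -0.065, 1.46, 0.022, 1.35, -0.088], TCP at [0.625, 0, 0.2] pointing down, gripper open.
Joint ranges: [-2.6, 2.6], [-0.5, 2.12], [-1.47, 1.34], [0.16, 2.42], [-1.27, 4.41], [0.06, 2.06], [-2.6, 2.6]. Speed limits (rad/s): [2.22, 2.22, 2.79, 2.79, 3.14, 3.14, 3.14].

INTERFACE

Orientations are given as a unit quaternion [x, y, z, w].
In Python, from bench import read_state, camera, close_job, recognise, masks_of gives the robot as it stands.
- The arm moves only by the tool play_rows, never from a script. Its argument "moves" is a list of rows, each a list of 3 entries, a list of its own where there are three numbers: the shift along the tool's x, y, z in cm, then the turn, a rotation vector about the tool's x, y, z in rad, then the finger opening in cm, from 0 to 8.7. In form: [[[dx, dy, dz], [ax, ay, az], jaw], ...]. A call has 1 to 8 rows; each row is the pose to reach, as a shift and turn from the pose commanded when the call began, along the tool's axes at that moment; what a row does not reach only later rows make up. A row lasts 1/8 s, in which the tool goes at most 62.5 mm and 10.7 degrees, less where a joint would pass 70% of its speed; a pose out of reach is approached as far as the arm can. A call with a gripper value outside its range is refused whole. The fingers move at their own pace and stop on an object; "grip_force" is the grip in N (left out, the last holds). Time passes only in rows, so rows that repeat a pose let the fingers close. It gives the time, the measured TCP pose, the force and the opening at its end, in the units of the state.
- read_state(): the state, without advancing time (a new reading comes with each control period).
- camera(name): name is "scene" or "side" or "wrist"; returns a dict with "frame" (480x640x3 uint8, red, green, blue), "intrinsics" (3x3 intrinsics, pixels), "camera_from_world" (4x4, takes a point from world to camera coordinates). Camera axes: x right, y down, z forward; pixel columns grow to the right and rows downward; lengths in m; the calibration is good to about 2 mm. A picture is of the moment at which its call begins. There is no depth.
- close_job(): hands the job in, once; it reports no verdict.
Trained networks look in a picture, given as the dict that the camera call returned (one of the last four; its "shot" number tells which), for a name from the list of things; names that differ only in an ending like _2 or _b are one class to them, and where a whole thing is asked for, a point or a joint stands for the part that bears it (a point fixed in the world has none). Each returns a list of dicts, best first, with "conf" (0 to 1); they miss things now and then, are a little off and sometimes report something else, mostly with a low value. They report only what shows in the picture. A call takes as long as a camera call. They do not tell look-alikes from the thing itself.
- recognise(picture, query): "at" ([column, row] in pixels, amid what is visible of it).
- masks_of(picture, query): "region" (480x640 bool, what is visible of it) and "at" ([column, row] in pixels, amid what is visible of it).
The state is a dict: "time": time; "joint_positions": joint angles; "joint_vel": joint speeds; "joint_torque": joint torques, N m; "ee_pos": TCP position; "eef_rot": TCP orientation; "ft_force": force on the tool from outside, world axes, zero at the start; "torque": the same for the moment, N m; "width": finger opening in m.
Only numpy, scipy, OpenCV 4.12 (cv2) and the standard library are available. Lean on these libraries where they do the work, as an engineer would, in place of code of your own. Each camera call takes 0.05 s, during which the arm holds its last target.

TASK

On the stop jig, flip the hinged stop flag fully down across the path, then lay the wagon block and the waisted axle carrier flat on the board along the fence in the order of the two drawn outlines, each part on the outline of its own shape. With the flag down, push the row along the fence until it bears on the flag's striking plate, whose stand-off differs each time and must be felt: press firmly enough (about 6 N) to close both joints with no gap, but do not shift the stop, whose clamp slips if pushed hard. Leave the flag down and the parts tight, flush with the fence and let go; do not disturb the other things on the bench.

Things in the scene. Friction and masses are not known exactly. Their poses are not given: they have to be found in the camera images.
- jig: Stop jig, fixed: white-faced board, x -61 to +73, y -170 to +170 mm, 12 mm thick (top at z 12). Origin: underside, on the centre line of parts that lie flush with the fence. y runs along the fence to the stop, z up. Aluminium fence on the far side: face at x +22 mm, 12 mm thick, 25 mm above the board, y -160 to +55. Parts lie on the board before it and slide to +y.
- stop: Steel clevis with clamp knob at the fence's +y end, carries the flag. Axes as jig's. Origin: board's top, in the plane of the flag's face (flag: y 0 to +14 mm), at jig x 0, y +75. Hinge along y at x +45, z +16; clevis: x 35 to 63, up to z 32. Clamp holds about 14 N along +y, then slips; a slip over 2 mm spoils the job.
- flag (a joint): Angle of the flag (rad): 0 = leaning 0.25 rad back (to +x) from vertical, 0.25 = upright, 1.82 = fully down, level across the path. It swings over towards -x and down. Stiff hinge (0.06 N m): it stays where it is left and must be pushed all the way; about 1 N at the tip moves it.
- flag_tip (a point): On the centre line of the flag, 70 mm from the hinge. Flag: bar 75 mm long, 20 deep, 14 thick (y); down, it spans 6 to 26 mm above the board and reaches x -30 mm of the stop. On its -y face, a steel striking plate 36 x 14 mm stands off 2 to 18 mm (set differently each time, not reported: feel for it), with a weak sprung pin (0.15 N, 2 mm) in its middle that a firm push drives in flush.
- block: Wagon block: plain solid beech block, 44 mm (x) by 50 mm (y) by 38 mm high, about 60 g, loose on the bench. Origin: centre of the underside. It lies on its mark with its 50 mm length along the fence; either way round.
- carrier: Axle carrier: beech, I-shaped seen from above, 44 mm (x) by 50 mm (y) by 38 mm high, about 45 g: two end flanges 44 mm wide and 13 mm thick at its y ends, joined by a waist 18 mm wide. Origin: centre of the underside. It lies with its 50 mm length along the fence; either way round.
- mark_block: Plain rectangular outline 44 x 50 mm drawn in black on the jig's board, touching the fence; origin at its centre on the board's top, axes as the jig's. Its centre lies 35 or 85 mm before the flag's face (which varies), the other outline in the other place. The outlines give the order and the rough place (within 10 mm); the felt stop gives the true place.
- mark_carrier: I-shaped outline 44 x 50 mm drawn in black on the board for the axle carrier; origin and axes as for the other outline.
- seal: Bystander, not to be disturbed: tin circus seal about 135 mm high balancing a ball, on a round foot 64 mm across
- feeler: Bystander, not to be disturbed: steel feeler gauge fan, 95 mm long, 12 mm high; origin under its rivet, blades fan out along +x to +y
- bit: Bystander, not to be disturbed: copper soldering bit on a steel rod, lying along its x, 120 mm long, 18 mm high; origin between the copper and the rod
- jar: Bystander, not to be disturbed: glass jar of marbles, 70 mm across, 109 mm high, origin under its centre
- driver: Bystander, not to be disturbed: screwdriver lying along its x, 150 mm long
- gluepot: Bystander, not to be disturbed: small glue jar, 52 mm across, 70 mm high
- reel: Bystander, not to be disturbed: wooden reel, 40 mm across, 44 mm high
Things that resemble listed ones, but are neither listed nor needed, are in the scene too. Leave any green or purple look-alike of the carrier alone.

How it is judged:
By the outcome, as a careful person would: the job done as asked, in the order asked, and still so for the second after the job is handed in, with the robot touching nothing.
It also fails if it takes over 72 s, if anything falls off the work surface, if the arm or the gripper's body presses on something with over 40 N, if the wrist force passes 120 N, or if a joint passes its speed limit or range.

## Working session

There is one attempt and no reset: what is moved stays moved. The work goes in short steps, Python scripts to look and compute and a tool call to move; the robot and the scene stay as the last step left them, time stands still between calls to the robot, and variables do not carry over. Pictures are saved under pics/ and viewed, and the job is handed in when it is done.

Besides the shell and the picture viewer there is one more tool, called after "Emit:" as a command line: name --argument value ..., lists and objects as JSON in quotes. play_rows: Moves the arm, as the interface text tells. Its arguments: {"type":"object","properties":{"moves":{"type":"array","items":{"type":"array"}},"grip_force":{"type":"number"}},"required":["moves"]}

```bash
mkdir -p pics; ls; cat > h.py <<'E'
import numpy as np, cv2
from bench import read_state, camera, close_job, recognise, masks_of
def snap(n,fn):
    c=camera(n); cv2.imwrite('pics/'+fn+'.png',c['frame'][:,:,::-1]); return c
def ray(c,px,z):
    K=np.array(c['intrinsics']);T=np.array(c['camera_from_world']);R=T[:3,:3];t=T[:3,3]
    o=-R.T@t; d=R.T@np.linalg.solve(K,[px[0],px[1],1.]); return o+d*(z-o[2])/d[2]
def proj(c,P):
    K=np.array(c['intrinsics']);T=np.array(c['camera_from_world'])
    P=np.atleast_2d(P); q=(T[:3,:3]@P.T+T[:3,3:4]); q=K@q; return (q[:2]/q[2]).T
E
python3 - <<'E'
from h import *
for n in ['scene','side','wrist']:
    c=snap(n,n+'0')
    print(n,c['shot'],-np.array(c['camera_from_world'])[:3,:3].T@np.array(c['camera_from_world'])[:3,3])
    for q in ['jig','stop','flag','block','carrier','mark_block','mark_carrier']:
        print(q,[(round(d['conf'],2),np.round(d['at']).tolist()) for d in recognise(c,q)])
print(read_state())
E
```

```text
pics
scene 1 [ 1.38757372 -0.55858505  0.96738104]
jig [(0.97, [358.0, 282.0])]
stop [(0.86, [400.0, 265.0])]
flag [(0.74, [401.0, 261.0])]
block [(0.58, [203.0, 282.0])]
carrier [(0.9, [408.0, 208.0]), (0.64, [423.0, 177.0]), (0.59, [402.0, 258.0])]
mark_block [(0.52, [357.0, 284.0])]
mark_carrier [(0.52, [372.0, 268.0])]
side 2 [ 0.42846787 -0.95072529  0.7672554 ]
jig [(0.69, [378.0, 262.0])]
stop [(0.7, [389.0, 217.0])]
flag [(0.68, [376.0, 240.0]), (0.62, [385.0, 208.0])]
block [(0.6, [308.0, 354.0])]
carrier [(0.94, [275.0, 175.0]), (0.82, [305.0, 195.0]), (0.71, [271.0, 205.0]), (0.27, [307.0, 356.0])]
mark_block [(0.66, [321.0, 159.0]), (0.53, [303.0, 198.0])]
mark_carrier [(0.55, [376.0, 242.0]), (0.2, [322.0, 160.0])]
wrist 3 [0.6250675  0.06790159 0.38510662]
jig [(0.9, [316.0, 148.0])]
stop [(0.76, [367.0, 100.0])]
flag [(0.6, [364.0, 100.0])]
block []
carrier [(0.67, [82.0, 6.0])]
mark_block [(0.62, [314.0, 175.0])]
mark_carrier [(0.91, [307.0, 155.0])]
{'time': 1.2, 'joint_positions': array([-0.02257906,  0.33220207, -0.06467428,  1.46010315,  0.02158262,
        1.34991426, -0.08849987]), 'joint_vel': array([ 0.00021422, -0.00096202,  0.0006814 ,  0.00053408, -0.00136777,
       -0.00106818,  0.00087101]), 'joint_torque': array([ 2.03605443e-03, -6.23042893e+01,  2.60168931e-02, -3.90124190e+01,
       -6.08836021e-02,  3.14145873e-02, -5.93243112e-05]), 'ee_pos': array([ 6.25016615e-01, -4.21773877e-06,  2.00372655e-01]), 'eef_rot': array([7.07122909e-01, 7.07090653e-01, 3.24794050e-05, 1.39582942e-05]), 'ft_force': array([ 0.47812668, -0.34495949, -0.25217936]), 'torque': array([-0.03673531, -0.01184808, -0.02507774]), 'width': 0.08704061276090606}
```

View pics/scene0.png

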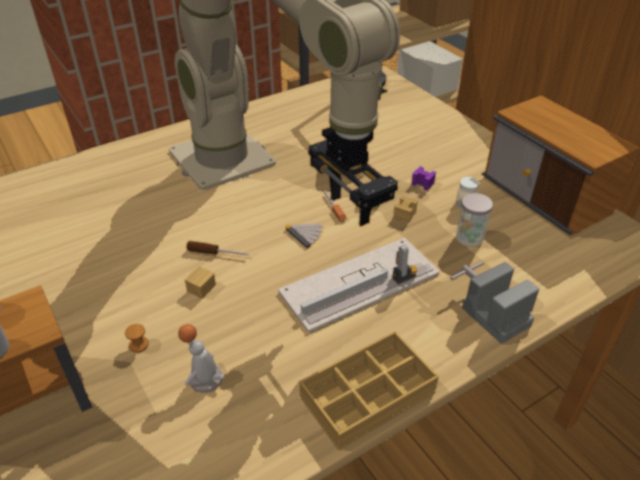

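View pics/side0.png

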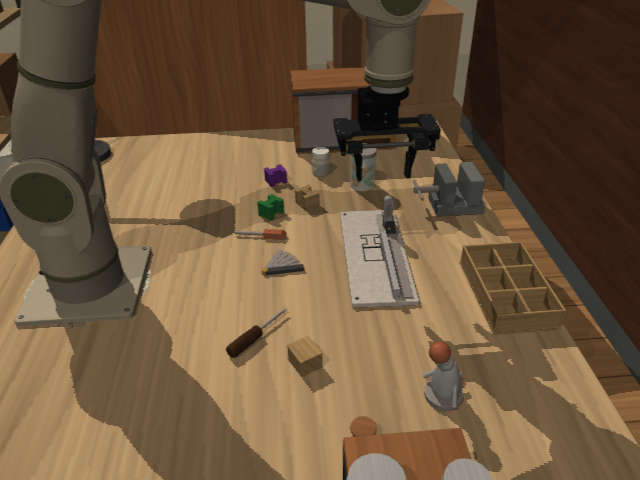

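View pics/wrist0.png

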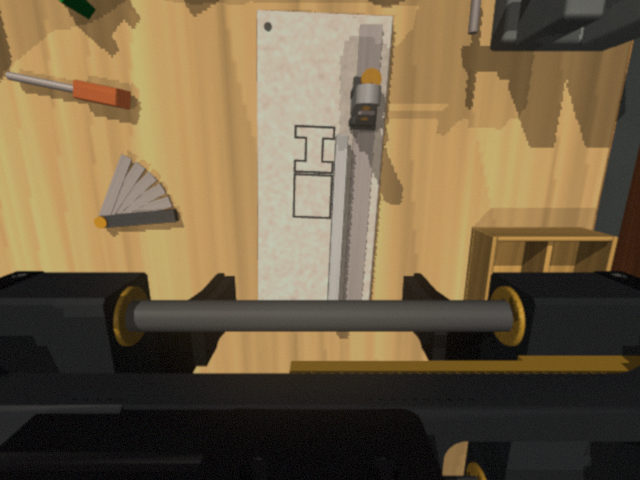

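Side view: beech carrier at (306,197), with look-alikes green (271,207) and purple (276,175); block at (305,355). The wrist view shows the I-outline (314,148) nearer the flag and the rectangle (312,196) behind it. I'll enlarge these.

```bash
python3 - <<'E'
from h import *
w=cv2.imread('pics/wrist0.png'); s=cv2.imread('pics/side0.png'); c=cv2.imread('pics/scene0.png')
cv2.imwrite('pics/wz.png',cv2.resize(w[0:270,240:410],None,fx=3.5/1.6,fy=3.5/1.6,interpolation=2))
a=cv2.resize(s[165:225,255:335],None,fx=5,fy=5,interpolation=2);b=cv2.resize(s[330:390,270:350],None,fx=5,fy=5,interpolation=2)
d=cv2.resize(c[180:240,370:450],None,fx=5,fy=5,interpolation=2);e=cv2.resize(c[255:315,165:245],None,fx=5,fy=5,interpolation=2)
cv2.imwrite('pics/pz.png',np.vstack([np.hstack([a,b]),np.hstack([d,e])]))
E
```

```text
(no output)
```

View pics/wz.png

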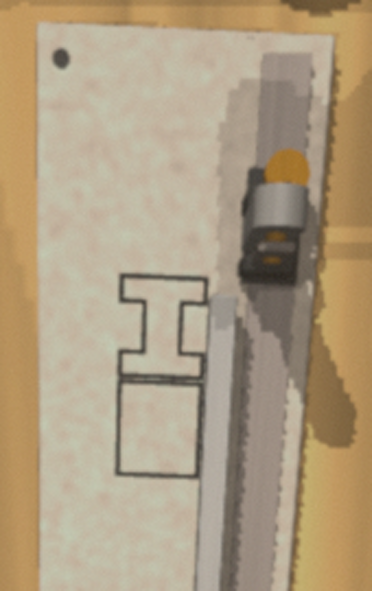

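View pics/pz.png

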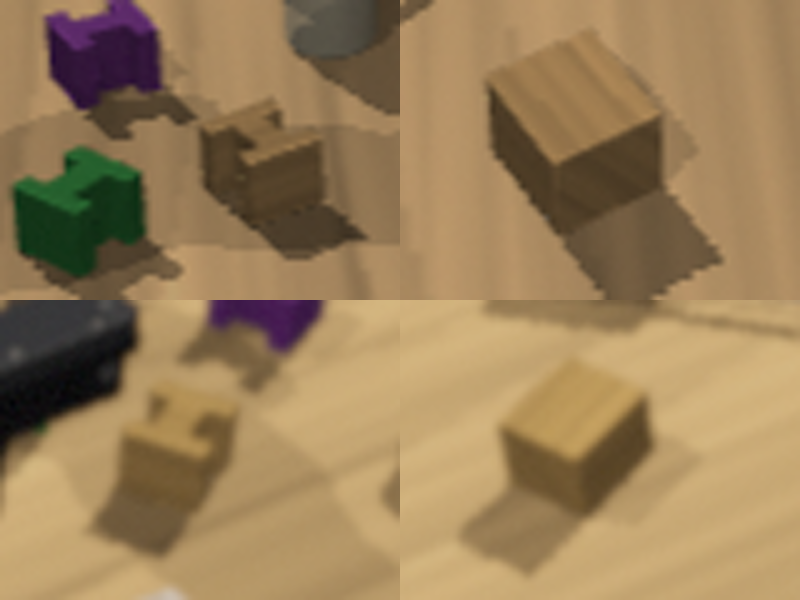

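```bash
python3 - <<'E'
from h import *
from scipy.optimize import least_squares
c=camera('wrist')
P={'TL':(38,23),'TR':(332,36),'I_tl':(121,275),'I_tr':(208,280),'I_bl':(119,376),'R_tl':(118,381),'R_bl':(117,473),'R_br':(198,476)}
W={k:ray(c,(v[0]/2.1875+240-.25,v[1]/2.1875-.25),.012)[:2] for k,v in P.items()}
for k in W: print(k,np.round(W[k]*1000,1))
# jig coordinates; unknown marks offset m (carrier centre y = 40+m1, block -10+m2)
def f(p):
    x,y,a,m1,m2=p;R=np.array([[np.cos(a),-np.sin(a)],[np.sin(a),np.cos(a)]])
    J={'TL':(-61,170),'TR':(73,170),'I_tl':(-22,25+m1),'I_tr':(22,25+m1),'I_bl':(-22,-25+m1),'R_tl':(-22,25+m2),'R_bl':(-22,-25+m2),'R_br':(22,-25+m2)}
    return np.concatenate([R@np.array(J[k])+[x,y]-W[k]*1000 for k in J])
r=least_squares(f,[640,150,0,40,-10]);print(r.x.round(3),r.fun.round(1))
x,y,a=r.x[:3]
R=np.array([[np.cos(a),-np.sin(a)],[np.sin(a),np.cos(a)]])
s=camera('side');sc=camera('scene')
pts=[(-61,170),(73,170),(73,-170),(-61,-170)]
g=[list((R@p+[x,y])/1000)+[.012] for p in pts]
for n,cc in (('side',s),('scene',sc)):
    im=cc['frame'][:,:,::-1].copy()
    for q in proj(cc,g): cv2.circle(im,tuple(int(v) for v in q.round()),2,(0,0,255),1)
    cv2.imwrite(f'pics/chk_{n}.png',cv2.resize(im[200:340,270:450],None,fx=4,fy=4))
E
```

```text
TL [565.1 207.6]
TR [696.9 202.4]
I_tl [600.2 101. ]
I_tr [642.4  98.7]
I_bl [598.3  53.1]
R_tl [597.8  50.7]
R_bl [596.4   4. ]
R_br [638.3   2.4]
[ 6.18913e+02  3.53570e+01 -3.70000e-02  4.03350e+01 -8.26500e+00] [-0.8 -0.1  1.2  0.1 -0.9  0.5  0.9  1.2 -0.9 -1.6 -0.3  2.2 -0.7 -1.1
  1.3 -1.1]
```

View pics/chk_side.png

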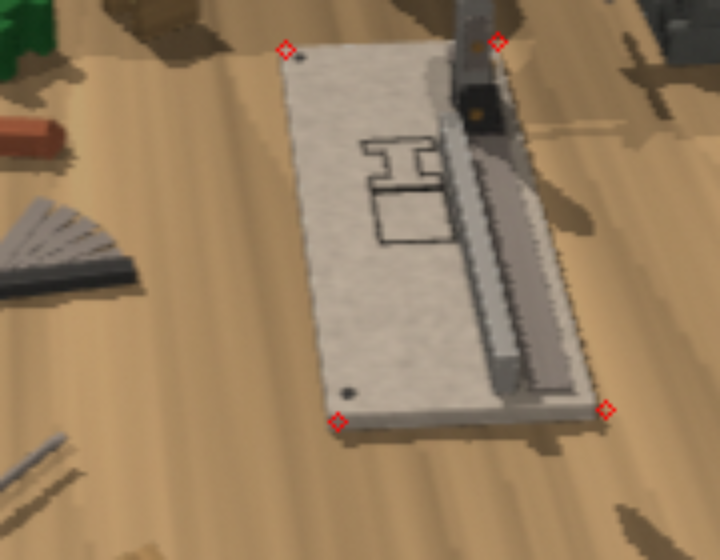

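View pics/chk_scene.png

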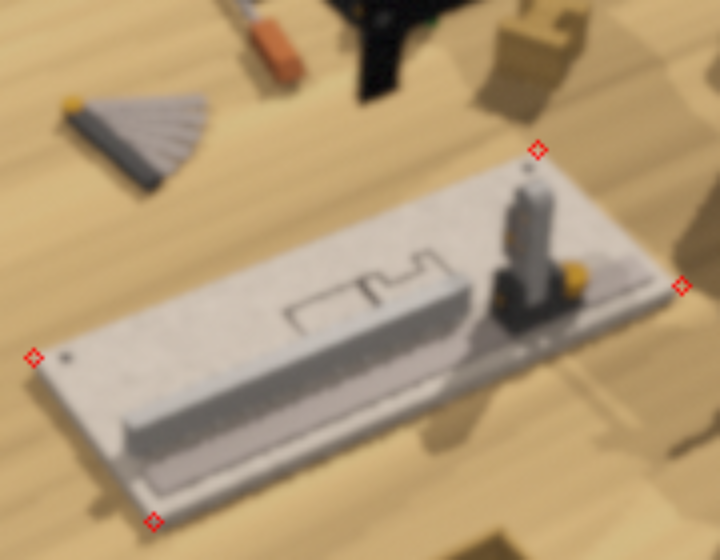

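```bash
cat >> h.py <<'E'
E
python3 - <<'E'
from h import *
from scipy.optimize import least_squares
w=camera('wrist');s=camera('side');sc=camera('scene')
obs=[]
for k,j in {(38,23):(-61,170),(332,36):(73,170)}.items(): obs.append((w,(k[0]/2.1875+240-.25,k[1]/2.1875-.25),j))
for k,j in {(283,46):(-61,170),(502,42):(73,170),(600,404):(73,-170),(328,411):(-61,-170)}.items(): obs.append((s,(k[0]/4+270,k[1]/4+200),j))
for k,j in {(535,155):(-61,170),(672,290):(73,170),(157,518):(73,-170),(40,361):(-61,-170)}.items(): obs.append((sc,(k[0]/4+270,k[1]/4+200),j))
def f(p):
    x,y,a=p;R=np.array([[np.cos(a),-np.sin(a)],[np.sin(a),np.cos(a)]])
    return np.concatenate([(proj(c,np.r_[(R@j+[x,y])/1000,.012])[0]-u) for c,u,j in obs])
r=least_squares(f,[619,35,-.037]);print(r.x.round(3));print(r.fun.reshape(-1,2).round(1))
for n,cc,off,pts in (('side',s,(270,330),[(90,80),(190,30),(262,115),(155,163)]),('scene',sc,(165,255),[(100,130),(172,60),(250,95),(175,160)])):
    print('block',n,[np.round(ray(cc,(p[0]/5+off[0],p[1]/5+off[1]),.038)[:2]*1000).tolist() for p in pts])
for n,cc,off,pts in (('side',s,(255,165),[(200,130),(275,100),(240,160),(320,135)]),('scene',sc,(370,180),[(122,132),(210,160),(150,80),(238,108)])):
    print('carrier',n,[np.round(ray(cc,(p[0]/5+off[0],p[1]/5+off[1]),.038)[:2]*1000).tolist() for p in pts])
for q in ['seal','feeler','bit','jar','driver','gluepot','reel']:
    print(q,[(round(d['conf'],2),np.round(ray(s,d['at'],.02)[:2],3).tolist()) for d in recognise(s,q)])
E
```

```text
[ 6.18853e+02  3.55340e+01 -3.90000e-02]
[[-0.6 -0.2]
 [ 1.6 -0.1]
 [-0.   0.3]
 [-1.2 -0.8]
 [ 0.4  0.6]
 [ 1.5  1.7]
 [ 0.5 -1.6]
 [ 1.7 -1.7]
 [-1.1 -0.1]
 [-2.2 -1.5]]
block side [[417.0, -256.0], [454.0, -235.0], [477.0, -278.0], [438.0, -297.0]]
block scene [[447.0, -300.0], [423.0, -256.0], [462.0, -236.0], [481.0, -280.0]]
carrier side [[455.0, 278.0], [495.0, 304.0], [474.0, 246.0], [515.0, 266.0]]
carrier scene [[483.0, 239.0], [523.0, 262.0], [456.0, 277.0], [498.0, 300.0]]
seal [(0.96, [0.677, -0.352])]
feeler [(0.75, [0.419, -0.004])]
bit [(0.55, [0.396, 0.121])]
jar [(0.56, [0.654, 0.39])]
driver [(0.57, [0.338, -0.216]), (0.25, [0.65, 0.374])]
gluepot [(0.9, [0.542, 0.461])]
reel [(0.89, [0.525, -0.422])]
```

Jig found: origin ≈ (618.9, 35.5) mm, yaw −0.038 rad. First the flag: I go behind it with closed fingers.

Emit:
play_rows --moves '[[[5,4,0],[0,0,0.038],0],[[9,8,0],[0,0,0.038],0],[[11.4,10,0],[0,0,0.038],0],[[11.4,10,5],[0,0,0.038],0],[[11.4,10,10],[0,0,0.038],0],[[11.4,10,11.5],[0,0,0.038],0],[[11.4,10,11.5],[0,0,0.038],0]]' --grip_force 20

```text
time: 2.72
ee_pos: [0.725, 0.1139, 0.0855]
eef_rot: [0.72, 0.693, -0.0, -0.0]
ft_force: [-0.2, 1.0, 0.8]
width: 0.0248
```

```bash
python3 - <<'E'
from h import *
s=camera('side');sc=camera('scene')
cv2.imwrite('pics/f1.png',np.hstack([cv2.resize(s['frame'][100:300,320:470,::-1],None,fx=2.6,fy=2.6),cv2.resize(sc['frame'][130:330,330:480,::-1],None,fx=2.6,fy=2.6)]))
E
```

```text
(no output)
```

View pics/f1.png

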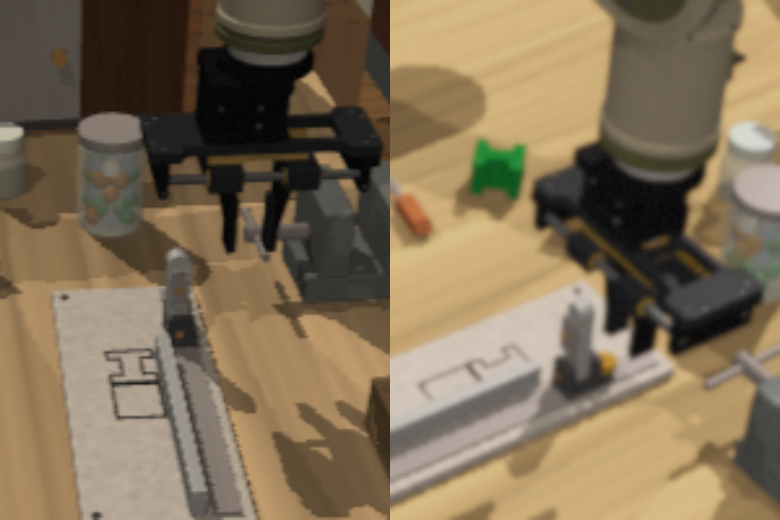

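Emit:
play_rows --moves '[[[0,-1.5,-0.3],[0,0,0],0],[[0,-3.3,-0.5],[0,0,0],0],[[0,-5.3,-0.6],[0,0,0],0],[[0,-7.1,-0.1],[0,0,0],0],[[0,-8.8,1.0],[0,0,0],0],[[0,-10,2.5],[0,0,0],0],[[0,-10.5,3.7],[0,0,0],0],[[0,-10.8,4.6],[0,0,0],0]]'

```text
time: 3.82
ee_pos: [0.6179, 0.1182, 0.0401]
eef_rot: [0.72, 0.694, 0.001, 0.001]
ft_force: [0.3, 1.2, 0.6]
width: 0.0002
```

Emit:
play_rows --moves '[[[0,0,0.1],[0,0,0],0],[[0,0,0.2],[0,0,0],0]]'

```text
time: 4.08
ee_pos: [0.6178, 0.1182, 0.0378]
eef_rot: [0.72, 0.694, 0.0, 0.0]
ft_force: [-0.5, -0.7, -0.1]
width: 0.0005
```

```bash
python3 - <<'E'
from h import *
s=camera('side');sc=camera('scene')
cv2.imwrite('pics/f2.png',np.hstack([cv2.resize(s['frame'][100:300,320:470,::-1],None,fx=2.6,fy=2.6),cv2.resize(sc['frame'][130:330,330:480,::-1],None,fx=2.6,fy=2.6)]))
E
```

```text
(no output)
```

View pics/f2.png

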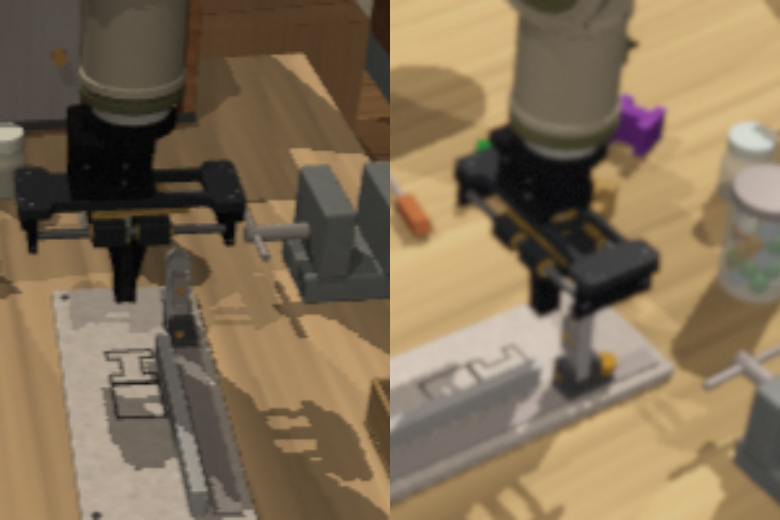

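The flag was missed (still upright at (388,197) in side). I'll triangulate its tip and base.

```bash
python3 - <<'E'
from h import *
s=camera('side');sc=camera('scene');w=camera('wrist')
def tri(obs):
    A=[];b=[]
    for c,p in obs:
        o=ray(c,p,0);q=ray(c,p,.3);d=(q-o)/np.linalg.norm(q-o);M=np.eye(3)-np.outer(d,d);A.append(M);b.append(M@o)
    A=np.vstack(A);b=np.concatenate(b);x=np.linalg.lstsq(A,b,rcond=None)[0];return x.round(4),np.linalg.norm(A@x-b).round(4)
print(tri([(s,(388.5,197)),(sc,(403,245))]))
a=-.038;R=np.array([[np.cos(a),-np.sin(a)],[np.sin(a),np.cos(a)]])
def J(x,y,z): 
    g=R@[x,y]+[618.9,35.5]; return np.r_[g,z]/1000
for n,p in {'tip':(62,82,103),'hinge':(45,82,28),'clev_top':(49,75,44),'tcpnow':(-5,82,38)}.items():
    print(n,J(*p),[proj(c,J(*p))[0].round(1).tolist() for c in (s,sc,w)])
print('ee',[proj(c,read_state()['ee_pos'])[0].round(1).tolist() for c in (s,sc)])
cv2.imwrite('pics/s2.png',cv2.resize(s['frame'][170:300,330:430,::-1],None,fx=5,fy=4.5,interpolation=2))
cv2.imwrite('pics/w2.png',w['frame'][:,:,::-1])
E
```

```text
(array([0.6626, 0.1157, 0.1042]), np.float64(0.0001))
tip [0.68397049 0.11508537 0.103     ] [[397.8, 197.1], [409.1, 251.2], [485.5, 334.8]]
hinge [0.66698276 0.11573121 0.028     ] [[388.6, 224.7], [401.2, 271.9], [398.9, 272.3]]
clev_top [0.67071394 0.1085843  0.044     ] [[391.1, 220.6], [400.3, 268.9], [411.6, 293.0]]
tcpnow [0.61701886 0.11763076 0.038     ] [[367.5, 222.0], [388.4, 255.4], [317.8, 278.0]]
ee [[367.6, 222.0], [388.7, 255.5]]
```

View pics/s2.png

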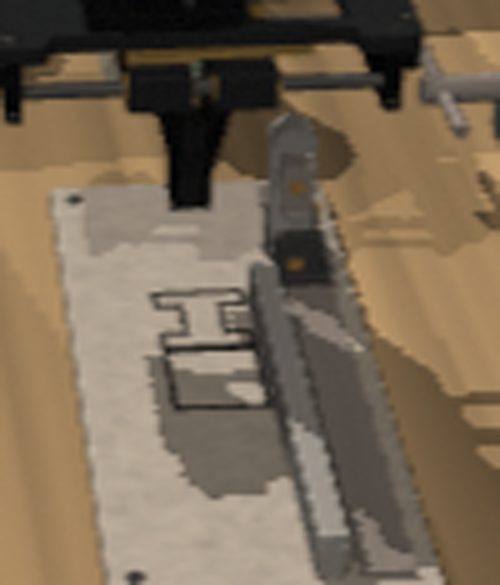

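View pics/w2.png

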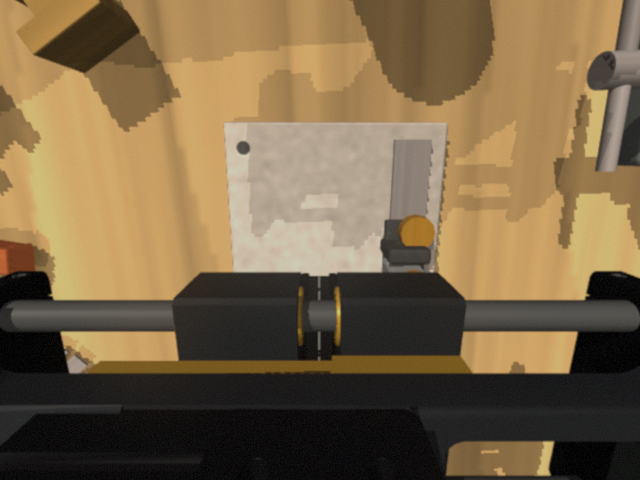

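```bash
python3 - <<'E'
from h import *
s=camera('side');sc=camera('scene')
for c,f in ((s,'side0'),(sc,'scene0')):
    im=cv2.imread(f'pics/{f}.png'); 
    for dx in (-.044,.044,-.059,.059):
        q=proj(c,[.625+dx,0,.2])[0]; cv2.circle(im,tuple(int(v) for v in q.round()),1,(0,0,255),-1)
    q=proj(c,[.625,0,.2])[0].astype(int); y0,x0=q[1]-60,q[0]-60
    cv2.imwrite(f'pics/t_{f}.png',cv2.resize(im[y0:y0+100,x0:x0+120],None,fx=3,fy=3))
a=cv2.imread('pics/t_side0.png');b=cv2.imread('pics/t_scene0.png');cv2.imwrite('pics/t.png',np.hstack([a,b]))
st=read_state();print(st['ee_pos'],st['ft_force'],st['time'])
E
```

```text
[0.61724986 0.11813706 0.03752332] [-0.54411755 -0.70918723  0.06326381] 4.425
```

View pics/t.png

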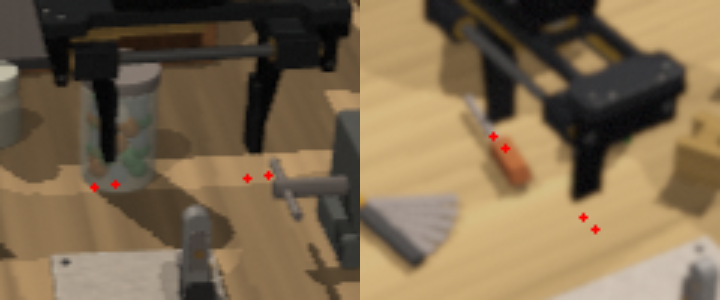

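```bash
cat >> h.py <<'E'
def tri(obs):
    A=[];b=[]
    for c,p in obs:
        o=ray(c,p,0);q=ray(c,p,.3);d=(q-o)/np.linalg.norm(q-o);M=np.eye(3)-np.outer(d,d);A.append(M);b.append(M@o)
    A=np.vstack(A);b=np.concatenate(b);x=np.linalg.lstsq(A,b,rcond=None)[0];return x.round(4),np.linalg.norm(A@x-b).round(4)
a=-.038;R=np.array([[np.cos(a),-np.sin(a)],[np.sin(a),np.cos(a)]])
def J(x,y,z): 
    g=R@[x,y]+[618.9,35.5]; return np.r_[g,z]/1000
E
python3 - <<'E'
from h import *
s=camera('side');sc=camera('scene')
cv2.imwrite('pics/u.png',np.hstack([cv2.resize(s['frame'][190:240,340:410,::-1],None,fx=5.5,fy=5.5,interpolation=2),cv2.resize(sc['frame'][220:270,360:430,::-1],None,fx=5.5,fy=5.5,interpolation=2)]))
E
```

```text
(no output)
```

View pics/u.png

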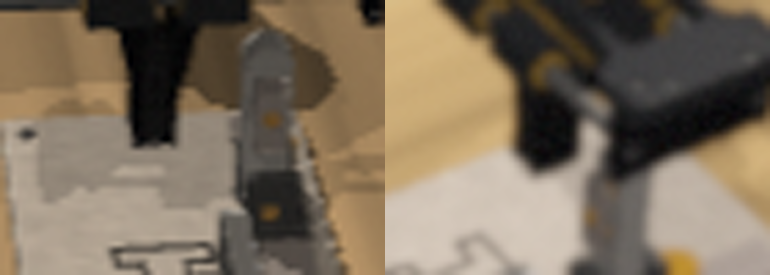

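```bash
python3 - <<'E'
from h import *
s=camera('side');sc=camera('scene')
print(tri([(s,(368,216.4)),(sc,(388.2,250))]),read_state()['ee_pos'])
E
```

```text
(array([0.6172, 0.1153, 0.0553]), np.float64(0.0002)) [0.61713935 0.11815924 0.03745859]
```

Both cameras agree the real fingertips end about 18 mm above the reported TCP (z 55 vs 37.5), so the fingers passed over the flag. I'll go back and push lower.

Emit:
play_rows --moves '[[[0,0,-5.5],[0,0,0],0],[[0,3,-7.5],[0,0,0],0],[[0,8,-7.5],[0,0,0],0],[[0,10,-7],[0,0,0],0],[[0,10,-3],[0,0,0],0],[[0,10,-3],[0,0,0],0]]'

```text
time: 5.38
ee_pos: [0.7147, 0.1139, 0.0637]
eef_rot: [0.72, 0.694, -0.003, -0.002]
ft_force: [0.5, -0.2, 0.3]
width: 0.0003
```

Emit:
play_rows --moves '[[[0,-3,-0.5],[0,0,0],0],[[0,-5,-0.8],[0,0,0],0],[[0,-6.8,-0.4],[0,0,0],0],[[0,-8.5,0.7],[0,0,0],0],[[0,-9.7,2.2],[0,0,0],0],[[0,-10.2,3.4],[0,0,0],0],[[0,-10.5,4.3],[0,0,0],0],[[0,-10.5,4.4],[0,0,0],0]]'

```text
time: 6.38
ee_pos: [0.612, 0.1183, 0.023]
eef_rot: [0.72, 0.694, -0.0, -0.0]
ft_force: [-0.2, 0.6, 0.5]
width: 0.0005
```

```bash
python3 - <<'E'
from h import *
s=camera('side');sc=camera('scene')
cv2.imwrite('pics/f3.png',np.hstack([cv2.resize(s['frame'][180:250,340:420,::-1],None,fx=5,fy=5,interpolation=2),cv2.resize(sc['frame'][220:290,360:440,::-1],None,fx=5,fy=5,interpolation=2)]))
st=read_state();print(st['ee_pos'],st['ft_force'],st['time'])
E
```

```text
[0.61253738 0.11823528 0.02351126] [ 0.00597291 -0.11336349  0.28214307] 6.475
```

View pics/f3.png

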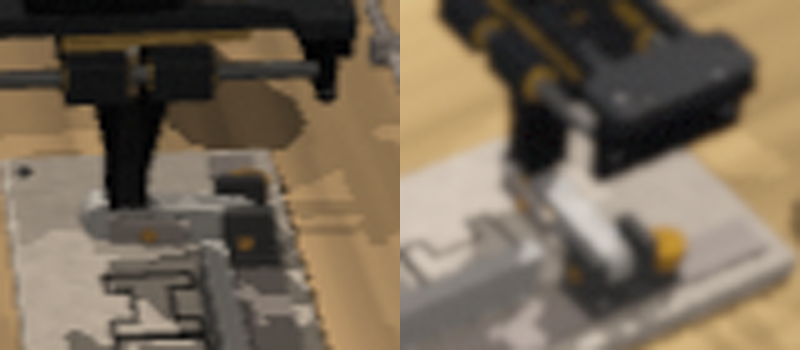

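Flag swung over, nearly level. I'll press it to its end stop.

Emit:
play_rows --moves '[[[0,0,0.2],[0,0,0],0],[[0,0,0.4],[0,0,0],0],[[0,0,0.5],[0,0,0],0]]'

```text
time: 6.85
ee_pos: [0.6121, 0.1183, 0.0183]
eef_rot: [0.72, 0.694, 0.0, -0.0]
ft_force: [-1.1, -0.0, 1.0]
width: 0.0006
```

Emit:
play_rows --moves '[[[0,0,0.2],[0,0,0],0],[[0,0,0.3],[0,0,0],0]]'

```text
time: 7.1
ee_pos: [0.6122, 0.1183, 0.016]
eef_rot: [0.72, 0.694, 0.0, 0.0]
ft_force: [-5.8, -1.1, 10.7]
width: 0.0004
```

Flag at its stop (10.7 N). Lift and look over the carrier.

Emit:
play_rows --moves '[[[0,0,-6],[0,0,0],4],[[0,-3,-11],[0,0,0],8.5],[[0.5,-8,-16],[0,0,0],8.5],[[1,-12,-18.4],[0,0,0],8.5],[[1,-12,-18.4],[0,0,0],8.5]]'

```text
time: 7.72
ee_pos: [0.4919, 0.1343, 0.2026]
eef_rot: [0.72, 0.694, 0.002, 0.001]
ft_force: [1.5, -0.5, 0.1]
width: 0.0424
```

```bash
python3 - <<'E'
from h import *
s=snap('side','side3');w=snap('wrist','wrist3')
print(read_state()['ee_pos'])
for q in ['carrier','flag']: print(q,[(round(d['conf'],2),np.round(d['at']).tolist()) for d in recognise(w,q)])
cv2.imwrite('pics/f4.png',cv2.resize(s['frame'][180:250,340:420,::-1],None,fx=5,fy=5,interpolation=2))
E
```

```text
[0.49281127 0.13269934 0.1996151 ]
carrier [(0.83, [308.0, 84.0]), (0.65, [218.0, 126.0])]
flag [(0.72, [442.0, 231.0])]
```

View pics/f4.png

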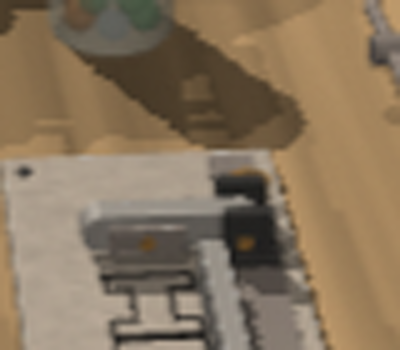

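View pics/wrist3.png

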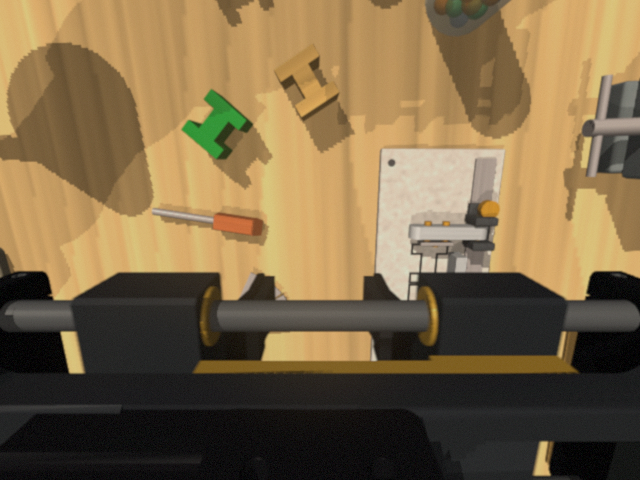

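Flag is level and down. Wrist view: beech carrier at (307,82), green look-alike at (216,124). I'll enlarge to measure.

```bash
python3 - <<'E'
from h import *
w=cv2.imread('pics/wrist3.png')
cv2.imwrite('pics/wz3.png',np.hstack([cv2.resize(w[40:130,265:350],None,fx=5,fy=5,interpolation=2),cv2.resize(w[200:290,400:475],None,fx=5,fy=5,interpolation=2)]))
E
```

```text
(no output)
```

View pics/wz3.png

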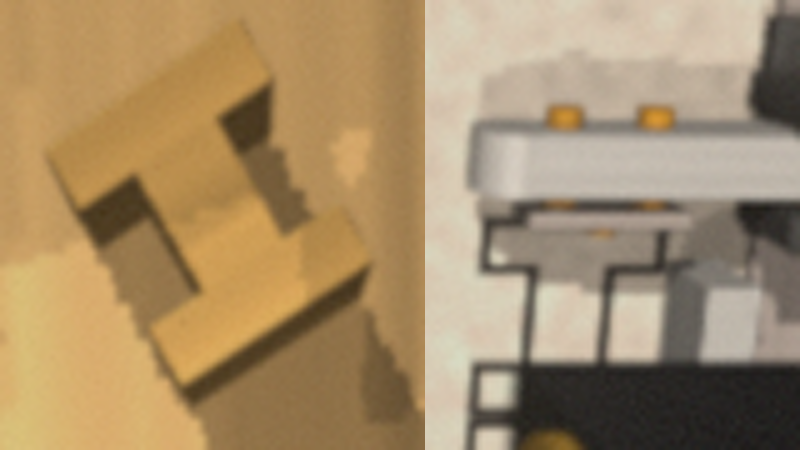

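```bash
python3 - <<'E'
from h import *
w=camera('wrist')
pts=[(48,155),(240,22),(368,262),(185,385)]
X=np.array([ray(w,(p[0]/5+265,p[1]/5+40),.038)[:2]*1000 for p in pts]);print(X.round(1),X.mean(0).round(1))
l=(X[0]+X[1]-X[2]-X[3])/2;print('long',np.linalg.norm(l),np.degrees(np.arctan2(l[1],l[0])));
m=X[1]+X[2]-X[0]-X[3];m/=2;print('short',np.linalg.norm(m),np.degrees(np.arctan2(m[1],m[0])))
st=read_state();q=st['eef_rot'];from scipy.spatial.transform import Rotation as Ro
M=Ro.from_quat(q).as_matrix();print(st['ee_pos'],M.round(3)); 
# verify jig with this picture
for n,p in {'TL':(-61,170,12),'TR':(73,170,12),'Itl':(-22,65.3,12),'fl':(-30,75,38)}.items(): print(n,proj(w,J(*p))[0].round(1))
g=ray(w,(216,124),.03);print('green',g)
d=X.mean(0)/1000-st['ee_pos'][:2];print('tool delta cm',M.T@np.r_[d,0]*100)
E
```

```text
[[457.1 280.8]
 [494.2 301.7]
 [516.9 259.7]
 [480.8 239. ]] [487.2 270.3]
long 47.857125317808155 118.99269228388083
short 42.16879291338533 29.616819864173895
[0.49279043 0.13230499 0.19815223] [[ 0.039  0.999 -0.002]
 [ 0.999 -0.039 -0.001]
 [-0.001 -0.002 -1.   ]]
TL [382.7 147.7]
TR [508.  147.5]
Itl [412.4 242.4]
fl [412.1 239.6]
green [0.39399897 0.23673275 0.03      ]
tool delta cm [ 1.37680906e+01 -1.08995566e+00 -6.78453059e-03]
```

Emit:
play_rows --moves '[[[5,0,0],[0,0,0.18],8.6],[[10,-0.5,2],[0,0,0.36],8.6],[[13.8,-1.1,5],[0,0,0.54],8.6],[[13.8,-1.1,9],[0,0,0.72],8.6],[[13.8,-1.1,12],[0,0,0.9],8.6],[[13.8,-1.1,14],[0,0,1.02],8.6],[[13.8,-1.1,14],[0,0,1.02],8.6]]'

```text
time: 8.85
ee_pos: [0.4858, 0.2702, 0.0568]
eef_rot: [0.967, 0.254, -0.002, 0.001]
ft_force: [-0.1, 0.6, 0.6]
width: 0.0857
```

```bash
python3 - <<'E'
from h import *
s=camera('side');sc=camera('scene');w=camera('wrist')
cv2.imwrite('pics/g1.png',np.hstack([cv2.resize(s['frame'][130:240,250:350,::-1],None,fx=4,fy=4,interpolation=2),cv2.resize(sc['frame'][130:240,350:450,::-1],None,fx=4,fy=4,interpolation=2)]))
cv2.imwrite('pics/g1w.png',w['frame'][:,:,::-1])
st=read_state();from scipy.spatial.transform import Rotation as Ro
M=Ro.from_quat(st['eef_rot']).as_matrix();print(st['ee_pos'],M.round(3),st['width'])
E
```

```text
[0.48745411 0.27137992 0.0599279 ] [[ 0.87   0.493  0.001]
 [ 0.493 -0.87   0.   ]
 [ 0.001 -0.    -1.   ]] 0.08627088722938459
```

View pics/g1.png

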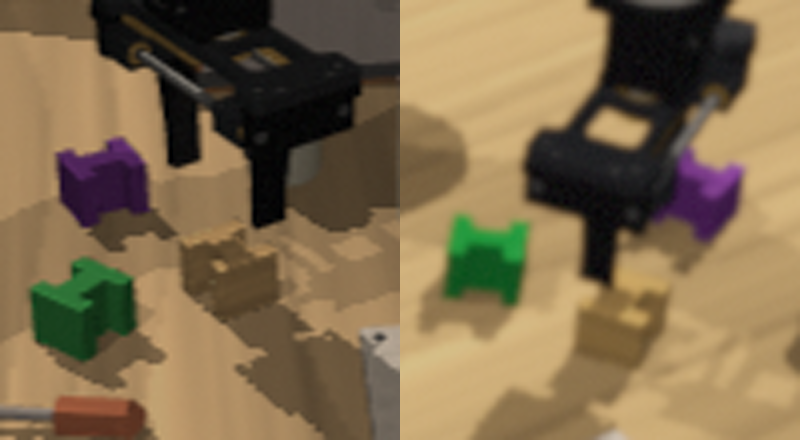

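View pics/g1w.png

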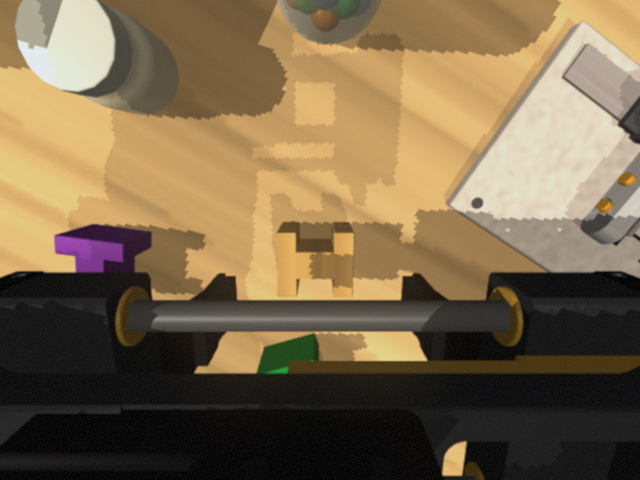

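Emit:
play_rows --moves '[[[0,0,4],[0,0,0],8.6],[[0,0,6.8],[0,0,0],8.6],[[0,0,7.3],[0,0,0],8.6],[[0,0,7.3],[0,0,0],8.6]]'

```text
time: 9.5
ee_pos: [0.4875, 0.2716, -0.0125]
eef_rot: [0.967, 0.254, 0.001, -0.0]
ft_force: [-0.0, 0.3, 0.8]
width: 0.086
```

```bash
python3 - <<'E'
from h import *
s=camera('side');sc=camera('scene')
cv2.imwrite('pics/g2.png',np.hstack([cv2.resize(s['frame'][130:240,250:350,::-1],None,fx=4,fy=4,interpolation=2),cv2.resize(sc['frame'][130:240,350:450,::-1],None,fx=4,fy=4,interpolation=2)]))
E
```

```text
(no output)
```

View pics/g2.png

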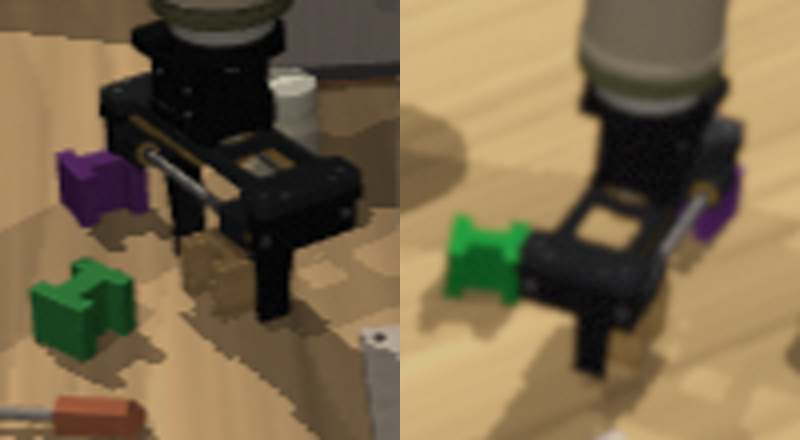

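Fingers straddle the carrier close to the bench. Close with moderate force and lift a little.

Emit:
play_rows --moves '[[[0,0,0],[0,0,0],4.4],[[0,0,0],[0,0,0],4.4],[[0,0,0],[0,0,0],4.4],[[0,0,0],[0,0,0],4.4],[[0,0,0],[0,0,0],4.4],[[0,0,-1],[0,0,0],4.4],[[0,0,-4],[0,0,0],4.4]]' --grip_force 20

```text
time: 10.48
ee_pos: [0.4858, 0.2705, 0.026]
eef_rot: [0.967, 0.254, -0.001, 0.0]
ft_force: [0.7, 0.2, -0.4]
width: 0.0499
```

```bash
python3 - <<'E'
from h import *
s=camera('side');sc=camera('scene');w=camera('wrist')
cv2.imwrite('pics/g3.png',np.hstack([cv2.resize(s['frame'][130:240,250:350,::-1],None,fx=4,fy=4,interpolation=2),cv2.resize(sc['frame'][130:240,350:450,::-1],None,fx=4,fy=4,interpolation=2)]))
st=read_state();from scipy.spatial.transform import Rotation as Ro
M=Ro.from_quat(st['eef_rot']).as_matrix();print(st['ee_pos'],M.round(3),st['width'],st['time'],st['joint_positions'])
E
```

```text
[0.48805847 0.27186194 0.02830341] [[ 0.871  0.491  0.003]
 [ 0.491 -0.871  0.002]
 [ 0.004  0.    -1.   ]] 0.049951381804633946 10.625 [-0.45194183  0.35262507 -0.16221535  1.82058139  0.06806716  0.97019409
 -1.70073477]
```

View pics/g3.png

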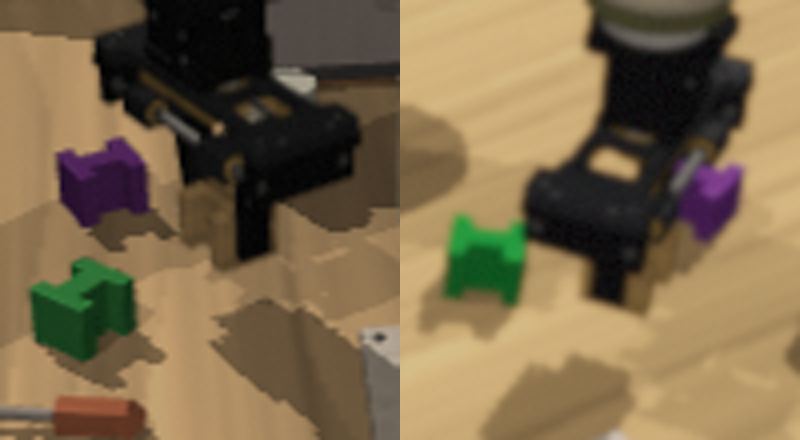

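Emit:
play_rows --moves '[[[0,3,-4],[0,0,0.05],4.4],[[0,9,-5],[0,0,0.2],4.4],[[-0.2,15,-5],[0,0,0.35],4.4],[[-0.3,21,-5],[0,0,0.5],4.4],[[-0.4,26.3,-5],[0,0,0.551],4.4],[[-0.4,26.3,-3],[0,0,0.551],4.4],[[-0.4,26.3,-2],[0,0,0.551],4.4]]'

```text
time: 11.5
ee_pos: [0.6114, 0.0397, 0.0446]
eef_rot: [1.0, -0.019, -0.001, 0.0]
ft_force: [-0.5, 0.7, 0.2]
width: 0.0501
```

```bash
python3 - <<'E'
from h import *
s=camera('side');sc=camera('scene')
cv2.imwrite('pics/g4.png',np.hstack([cv2.resize(s['frame'][150:310,320:440,::-1],None,fx=3.3,fy=3.3,interpolation=2),cv2.resize(sc['frame'][190:330,280:440,::-1],None,fx=3.3,fy=528/140,interpolation=2)]))
st=read_state();from scipy.spatial.transform import Rotation as Ro
M=Ro.from_quat(st['eef_rot']).as_matrix();print(st['ee_pos'],M.round(3),st['width'],st['time'],st['joint_positions'][6],st['ft_force'])
print(R.T@(st['ee_pos'][:2]*1000-[618.9,35.5]))
E
```

```text
[0.61093838 0.04086129 0.04469218] [[ 0.999 -0.037 -0.003]
 [-0.037 -0.999 -0.   ]
 [-0.003  0.    -1.   ]] 0.05004128126080968 11.6 -1.731270931878414 [-0.54881776  0.25527738 -0.15436885]
[-8.15955115  5.05495014]
```

View pics/g4.png

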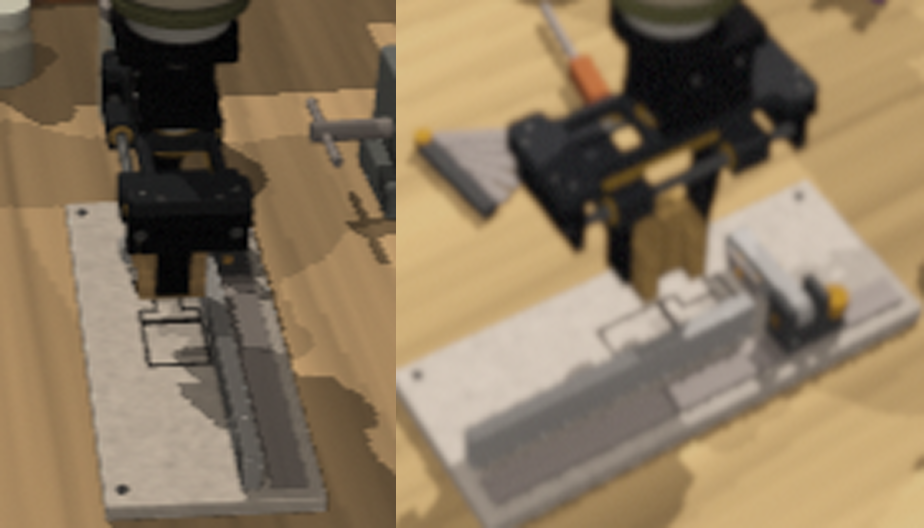

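Emit:
play_rows --moves '[[[0,0,3],[0,0,0],4.4],[[0,0,4.3],[0,0,0],4.4],[[0,0,4.5],[0,0,0],4.4],[[0,0,4.5],[0,0,0],4.4]]'

```text
time: 12.1
ee_pos: [0.6129, 0.0403, 0.0022]
eef_rot: [1.0, -0.019, 0.001, -0.0]
ft_force: [0.7, 0.6, 0.5]
width: 0.0499
```

Emit:
play_rows --moves '[[[0.3,0,0],[0,0,0],4.4],[[0.5,0,0],[0,0,0],4.4],[[0.5,0,0],[0,0,0],4.4]]'

```text
time: 12.48
ee_pos: [0.6171, 0.04, 0.0015]
eef_rot: [1.0, -0.019, -0.0, -0.0]
ft_force: [-3.3, 0.2, 1.9]
width: 0.05
```

Emit:
play_rows --moves '[[[0,0,0.15],[0,0,0],4.4],[[0,0,0.15],[0,0,0],6.5],[[0,0,0.15],[0,0,0],6.5],[[0,0,0.1],[0,0,0],6.5],[[0,0,-3],[0,0,0],7],[[-1,0,-8],[0,0,0],8.6],[[-2,0,-14],[0,0,0],8.6]]'

```text
time: 13.35
ee_pos: [0.5966, 0.0405, 0.1422]
eef_rot: [1.0, -0.019, -0.001, 0.0]
ft_force: [-0.0, 0.2, 0.8]
width: 0.0819
```

```bash
python3 - <<'E'
from h import *
s=camera('side');sc=camera('scene');w=camera('wrist')
cv2.imwrite('pics/g5.png',np.hstack([cv2.resize(s['frame'][150:310,320:440,::-1],None,fx=3.3,fy=3.3,interpolation=2),cv2.resize(sc['frame'][190:330,280:440,::-1],None,fx=3.3,fy=528/140,interpolation=2)]))
st=read_state();from scipy.spatial.transform import Rotation as Ro
M=Ro.from_quat(st['eef_rot']).as_matrix();print(st['ee_pos'],M.round(3),st['width'],st['time'])
d=np.r_[.450,-.267,.2]-st['ee_pos']; print('to block tool cm',M.T@d*100)
E
```

```text
[0.59951975 0.04083749 0.14544896] [[ 0.999 -0.038  0.007]
 [-0.038 -0.999  0.001]
 [ 0.007 -0.001 -1.   ]] 0.08470890099317638 13.5
to block tool cm [-13.72338776  31.3256622   -5.59735793]
```

View pics/g5.png

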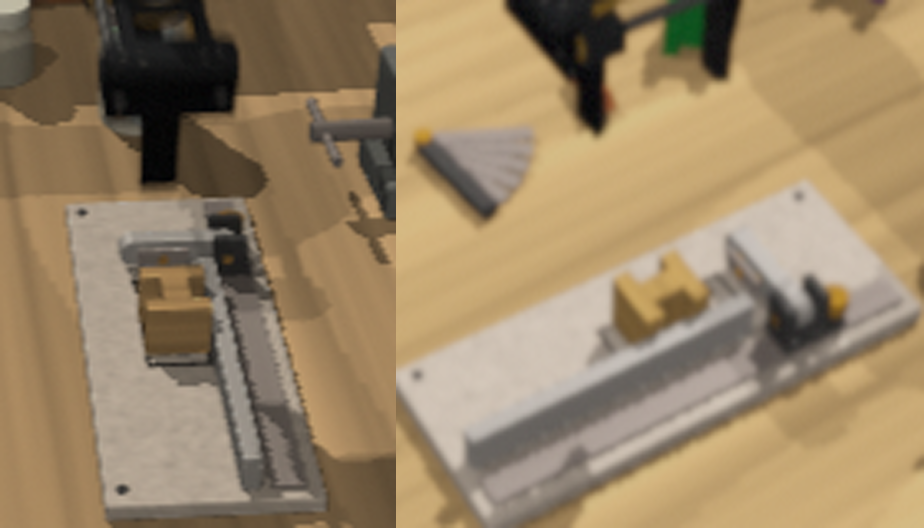

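```bash
python3 - <<'E'
from h import *
s=camera('side');sc=camera('scene')
print(ray(s,(287,311),.008),ray(sc,(248,254),.008))
im=s['frame'][:,:,::-1].copy()
ang=np.radians(-64.2);l=np.array([np.cos(ang),np.sin(ang)]);n=np.array([-l[1],l[0]])
c=np.array([.450,-.267])
for cc,nm,o in ((s,'bs',(215,290)),(sc,'bc',(165,215))):
    im=cc['frame'][:,:,::-1].copy()
    P=[c+a*l+b*n for a,b in ((.025,.022),(.025,-.022),(-.025,-.022),(-.025,.022))]
    q=proj(cc,[np.r_[p,.038] for p in P]);cv2.polylines(im,[np.round(q*8).astype(int)],True,(0,0,255),1,shift=3)
    for sg in (1,-1):
        P=[c+sg*a*l+b*n for a,b in ((.043,.0095),(.043,-.0095),(.058,-.0095),(.058,.0095))]
        q=proj(cc,[np.r_[p,.0] for p in P]);cv2.polylines(im,[np.round(q*8).astype(int)],True,(255,0,0),1,shift=3)
    cv2.imwrite(f'pics/{nm}.png',cv2.resize(im[o[1]:o[1]+110,o[0]:o[0]+130],None,fx=3,fy=3))
cv2.imwrite('pics/b1.png',np.hstack([cv2.imread('pics/bs.png'),cv2.imread('pics/bc.png')]))
E
```

```text
[ 0.41842388 -0.13333943  0.008     ] [ 0.41251182 -0.13277215  0.008     ]
```

View pics/b1.png

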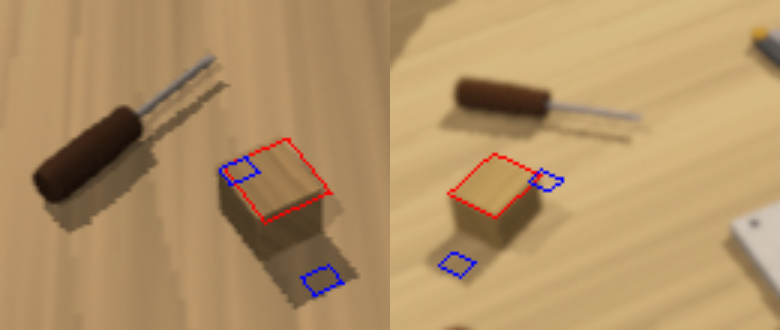

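Emit:
play_rows --moves '[[[-2,4.5,0],[0,0,-0.1],8.6],[[-4.5,10,0],[0,0,-0.2],8.6],[[-7,16,0],[0,0,-0.3],8.6],[[-9.5,22,0],[0,0,-0.4],8.6],[[-12,27.5,2],[0,0,-0.49],8.6],[[-13.7,31.3,5],[0,0,-0.49],8.6],[[-13.7,31.3,8],[0,0,-0.49],8.6],[[-13.7,31.3,8],[0,0,-0.49],8.6]]'

```text
time: 14.6
ee_pos: [0.4461, -0.2661, 0.0583]
eef_rot: [0.975, 0.224, -0.003, -0.002]
ft_force: [-0.1, 0.1, 0.2]
width: 0.0861
```

```bash
python3 - <<'E'
from h import *
s=camera('side');sc=camera('scene')
cv2.imwrite('pics/b2.png',np.hstack([cv2.resize(s['frame'][270:400,240:360,::-1],None,fx=3.3,fy=3.3,interpolation=2),cv2.resize(sc['frame'][190:320,140:260,::-1],None,fx=3.3,fy=3.3,interpolation=2)]))
st=read_state();from scipy.spatial.transform import Rotation as Ro
M=Ro.from_quat(st['eef_rot']).as_matrix();print(st['ee_pos'],M.round(3),st['width'],st['time'])
d=np.r_[.450,-.267,-.013]-st['ee_pos']; print('to block tool cm',M.T@d*100)
E
```

```text
[ 0.44872268 -0.2663138   0.06128927] [[ 0.899  0.437 -0.001]
 [ 0.437 -0.899  0.   ]
 [-0.001 -0.001 -1.   ]] 0.0858145298423457 14.7
to block tool cm [0.08929975 0.12350218 7.42877892]
```

View pics/b2.png

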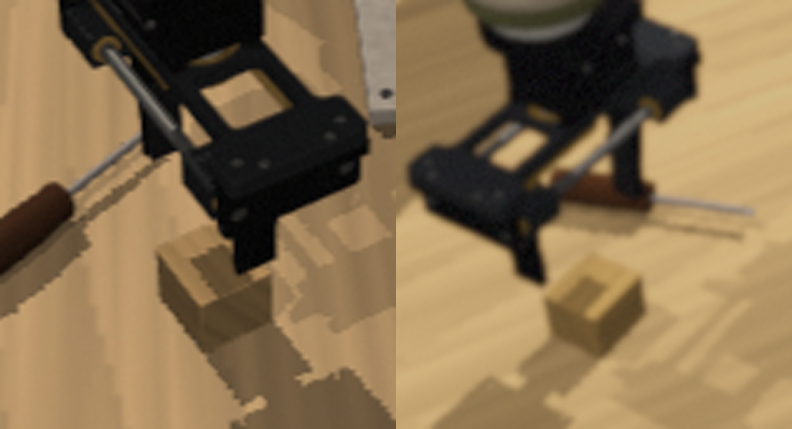

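Emit:
play_rows --moves '[[[0.1,0.1,4],[0,0,0],8.6],[[0.1,0.1,6.8],[0,0,0],8.6],[[0.1,0.1,7.4],[0,0,0],8.6],[[0.1,0.1,7.4],[0,0,0],6],[[0.1,0.1,7.4],[0,0,0],4.4],[[0.1,0.1,7.4],[0,0,0],4.4],[[0.1,0.1,7.4],[0,0,0],4.4],[[0.1,0.1,7.4],[0,0,0],4.4]]'

```text
time: 15.7
ee_pos: [0.4501, -0.2673, -0.0123]
eef_rot: [0.975, 0.224, 0.0, -0.0]
ft_force: [-0.3, 1.4, 4.9]
width: 0.0497
```

Emit:
play_rows --moves '[[[0,0,0],[0,0,0],4.4],[[0,0,-2],[0,0,0],4.4],[[0,0,-7],[0,0,0],4.4],[[0,0,-11],[0,0,0],4.4],[[0,0,-11],[0,0,0],4.4]]'

```text
time: 16.32
ee_pos: [0.4517, -0.2684, 0.1003]
eef_rot: [0.975, 0.224, 0.002, 0.002]
ft_force: [0.8, 0.2, -0.9]
width: 0.0499
```

```bash
python3 - <<'E'
from h import *
s=camera('side');sc=camera('scene')
cv2.imwrite('pics/b3.png',np.hstack([cv2.resize(s['frame'][270:400,240:360,::-1],None,fx=3.3,fy=3.3,interpolation=2),cv2.resize(sc['frame'][190:320,140:260,::-1],None,fx=3.3,fy=3.3,interpolation=2)]))
st=read_state();from scipy.spatial.transform import Rotation as Ro
M=Ro.from_quat(st['eef_rot']).as_matrix();print(st['ee_pos'],M.round(3),st['width'],st['time'])
t=J(-8,-75,0);t[2]=.06; d=t-st['ee_pos']; print('to place tool cm',M.T@d*100)
E
```

```text
[ 0.44968996 -0.26733252  0.09698446] [[ 0.9    0.437  0.   ]
 [ 0.437 -0.9    0.   ]
 [ 0.    -0.    -1.   ]] 0.049718838958937174 16.425
to place tool cm [ 24.20956443 -13.61576362   3.70073139]
```

View pics/b3.png

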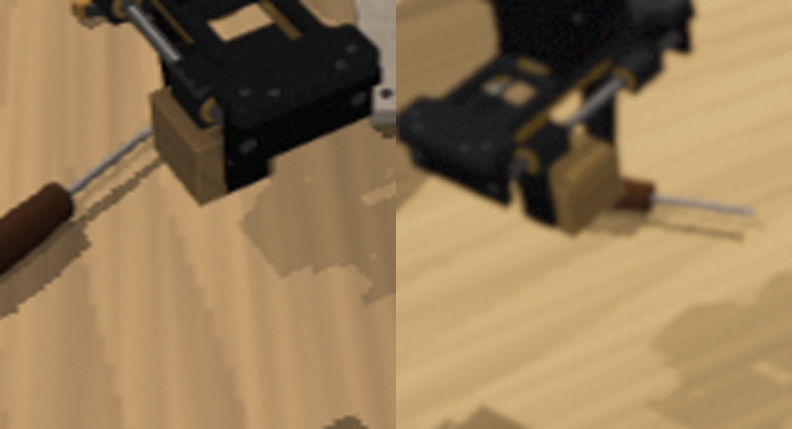

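Emit:
play_rows --moves '[[[5,-3,0],[0,0,0.1],4.4],[[10,-6,0],[0,0,0.2],4.4],[[15,-8.5,0],[0,0,0.3],4.4],[[20,-11.3,0],[0,0,0.4],4.4],[[24.2,-13.6,1],[0,0,0.49],4.4],[[24.2,-13.6,4],[0,0,0.49],4.4],[[24.2,-13.6,4],[0,0,0.49],4.4]]'

```text
time: 17.3
ee_pos: [0.6053, -0.0392, 0.0534]
eef_rot: [1.0, -0.019, -0.004, 0.0]
ft_force: [0.8, 0.5, -0.2]
width: 0.0496
```

```bash
python3 - <<'E'
from h import *
s=camera('side');sc=camera('scene')
cv2.imwrite('pics/b4.png',np.hstack([cv2.resize(s['frame'][150:310,320:440,::-1],None,fx=3.3,fy=3.3,interpolation=2),cv2.resize(sc['frame'][190:330,280:440,::-1],None,fx=3.3,fy=528/140,interpolation=2)]))
st=read_state();from scipy.spatial.transform import Rotation as Ro
M=Ro.from_quat(st['eef_rot']).as_matrix();print(st['ee_pos'],M.round(3),st['width'],st['time'],st['ft_force'],R.T@(st['ee_pos'][:2]*1000-[618.9,35.5]))
E
```

```text
[ 0.60749566 -0.0402892   0.05690642] [[ 0.999 -0.039 -0.002]
 [-0.039 -0.999 -0.   ]
 [-0.002  0.    -1.   ]] 0.04992208179870717 17.4 [-0.23511478  0.40519838 -0.58372139] [ -8.51680741 -76.1677454 ]
```

View pics/b4.png

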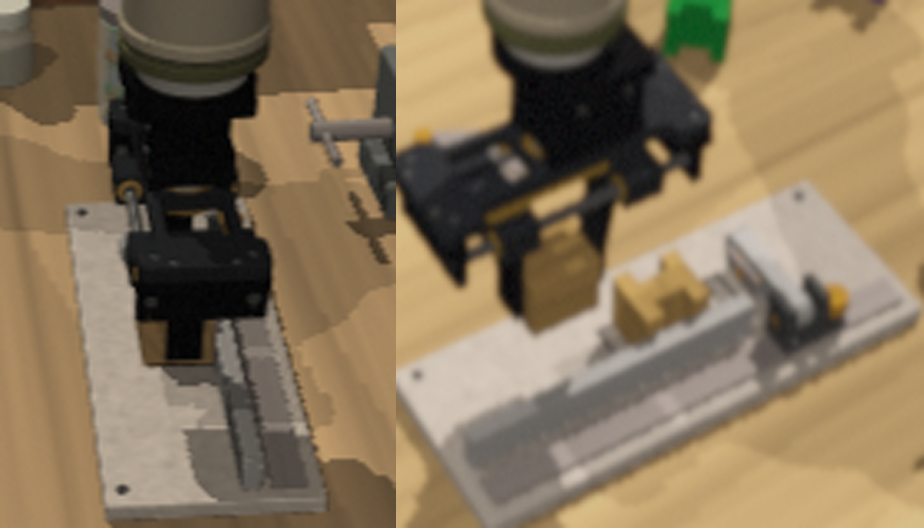

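Emit:
play_rows --moves '[[[0,0,4],[0,0,0],4.4],[[0,0,5.4],[0,0,0],4.4],[[0,0,5.6],[0,0,0],4.4],[[0.4,0,5.6],[0,0,0],4.4],[[0.7,0,5.6],[0,0,0],4.4],[[0.7,0,5.6],[0,0,0],4.4]]'

```text
time: 18.15
ee_pos: [0.616, -0.0396, 0.0021]
eef_rot: [1.0, -0.019, 0.001, -0.0]
ft_force: [-0.0, 0.8, -1.0]
width: 0.0498
```

Emit:
play_rows --moves '[[[0.1,0,0.15],[0,0,0],4.4],[[0.25,0,0.2],[0,0,0],4.4],[[0.25,0,0.2],[0,0,0],4.4]]'

```text
time: 18.52
ee_pos: [0.6169, -0.0397, -0.0002]
eef_rot: [1.0, -0.019, -0.001, -0.0]
ft_force: [-6.4, 0.1, 8.5]
width: 0.0502
```

Emit:
play_rows --moves '[[[-0.1,0,-0.1],[0,0,0],5.5],[[-0.1,0,-0.1],[0,0,0],6.5],[[-0.1,0,-0.1],[0,0,0],6.5],[[-0.1,0,-5],[0,0,0],6.5],[[-0.1,2,-7.5],[0,0,0],0],[[-0.1,5.4,-7.5],[0,0,0],0],[[-0.1,5.4,-7.5],[0,0,0],0],[[-0.1,5.4,-7.5],[0,0,0],0]]'

```text
time: 19.52
ee_pos: [0.6145, -0.093, 0.0741]
eef_rot: [1.0, -0.019, -0.0, -0.0]
ft_force: [0.1, -0.2, 0.0]
width: 0.0328
```

```bash
python3 - <<'E'
from h import *
s=camera('side');sc=camera('scene');w=camera('wrist')
cv2.imwrite('pics/b5.png',np.hstack([cv2.resize(s['frame'][150:310,320:440,::-1],None,fx=3.3,fy=3.3,interpolation=2),cv2.resize(sc['frame'][190:330,280:440,::-1],None,fx=3.3,fy=528/140,interpolation=2)]))
st=read_state();print(st['ee_pos'],st['width'],st['time'],st['ft_force'],R.T@(st['ee_pos'][:2]*1000-[618.9,35.5]))
E
```

```text
[ 0.61466967 -0.09233564  0.07406019] 0.021064132172850615 19.675 [ 0.0775943   0.21849276 -0.02821917] [   0.62930858 -127.90407162]
```

View pics/b5.png

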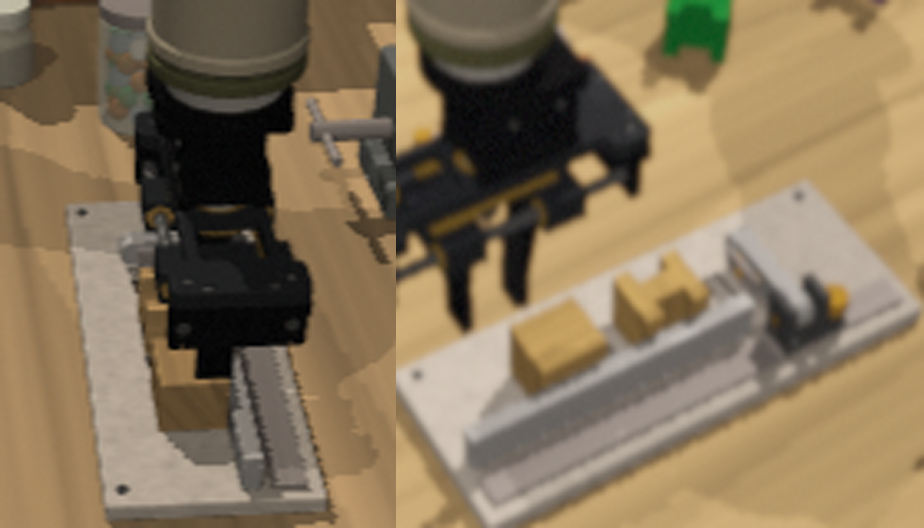

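Emit:
play_rows --moves '[[[0,0,4],[0,0,0],0],[[0,0,7],[0,0,0],0],[[0,0,7],[0,0,0],0],[[0,-0.8,7],[0,0,0],0],[[0,-1.5,7],[0,0,0],0],[[0,-2.2,7],[0,0,0],0],[[0,-2.9,7],[0,0,0],0],[[0,-3.6,7],[0,0,0],0]]'

```text
time: 20.68
ee_pos: [0.6169, -0.0587, 0.0055]
eef_rot: [1.0, -0.02, 0.001, 0.001]
ft_force: [0.5, -6.2, 6.3]
width: 0.0002
```

Emit:
play_rows --moves '[[[0,-0.6,0],[0,0,0],0],[[0,-1.2,0],[0,0,0],0],[[0,-1.8,0],[0,0,0],0],[[0,-2.4,0],[0,0,0],0],[[0,-2.4,0],[0,0,0],0]]'

```text
time: 21.3
ee_pos: [0.6178, -0.034, 0.0053]
eef_rot: [1.0, -0.019, 0.001, 0.0]
ft_force: [-0.2, -2.6, 3.4]
width: 0.0003
```

```bash
python3 - <<'E'
from h import *
s=camera('side');sc=camera('scene')
cv2.imwrite('pics/b6.png',np.hstack([cv2.resize(s['frame'][150:310,320:440,::-1],None,fx=3.3,fy=3.3,interpolation=2),cv2.resize(sc['frame'][190:330,280:440,::-1],None,fx=3.3,fy=528/140,interpolation=2)]))
st=read_state();print(st['ee_pos'],st['width'],st['time'],st['ft_force'],R.T@(st['ee_pos'][:2]*1000-[618.9,35.5]))
E
```

```text
[ 0.61754668 -0.03401078  0.00500113] 0.00024354719452453558 21.4 [ 0.5870631  -2.14473624  3.43343886] [  1.28842799 -69.51200944]
```

View pics/b6.png

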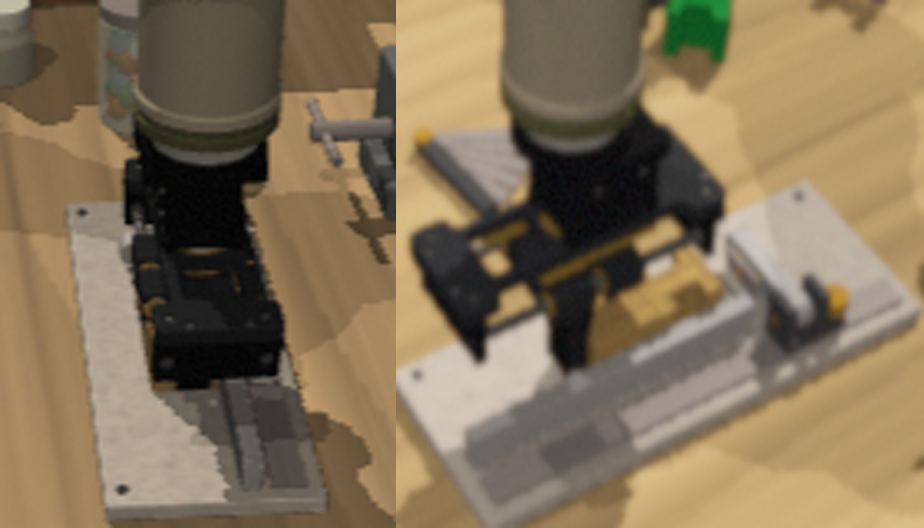

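Upward reaction (3.4 N) shows the jaw-side finger flare rides on the block's top edge. I'll back off and turn the tool 90° so the flat finger sides do the pushing.

Emit:
play_rows --moves '[[[0,2,0],[0,0,0],0],[[0,3,-4],[0,0,-0.15],0],[[0,3,-7],[0,0,-0.33],0],[[0,3,-7],[0,0,-0.51],0],[[0,3,-7],[0,0,-0.69],0],[[0,3,-7],[0,0,-0.87],0],[[0,3,-7],[0,0,-1.05],0],[[0,3,-7],[0,0,-1.23],0]]'

```text
time: 22.4
ee_pos: [0.615, -0.0648, 0.0737]
eef_rot: [0.826, 0.563, -0.001, -0.001]
ft_force: [-0.7, -0.0, -1.2]
width: 0.0005
```

Emit:
play_rows --moves '[[[0,0,0],[0,0,-0.17],0],[[0,0,0],[0,0,-0.34],0],[[0,0,0],[0,0,-0.34],0]]'

```text
time: 22.78
ee_pos: [0.6152, -0.0647, 0.0738]
eef_rot: [0.721, 0.692, -0.0, -0.001]
ft_force: [0.7, -0.1, -0.2]
width: 0.0004
```

```bash
python3 - <<'E'
from h import *
s=camera('side');sc=camera('scene');w=snap('wrist','w7')
cv2.imwrite('pics/b7.png',np.hstack([cv2.resize(s['frame'][150:310,320:440,::-1],None,fx=3.3,fy=3.3,interpolation=2),cv2.resize(sc['frame'][190:330,280:440,::-1],None,fx=3.3,fy=528/140,interpolation=2)]))
st=read_state();from scipy.spatial.transform import Rotation as Ro
M=Ro.from_quat(st['eef_rot']).as_matrix();print(M.round(3))
print(st['ee_pos'],st['width'],st['time'],st['ft_force'],R.T@(st['ee_pos'][:2]*1000-[618.9,35.5]))
E
```

```text
[[ 0.043  0.999 -0.   ]
 [ 0.999 -0.043  0.   ]
 [ 0.    -0.    -1.   ]]
[ 0.61552082 -0.06416186  0.07411555] 0.0005412574056125424 22.925 [-0.04811454 -0.2561057   0.65419383] [  0.40950296 -99.7182873 ]
```

View pics/b7.png

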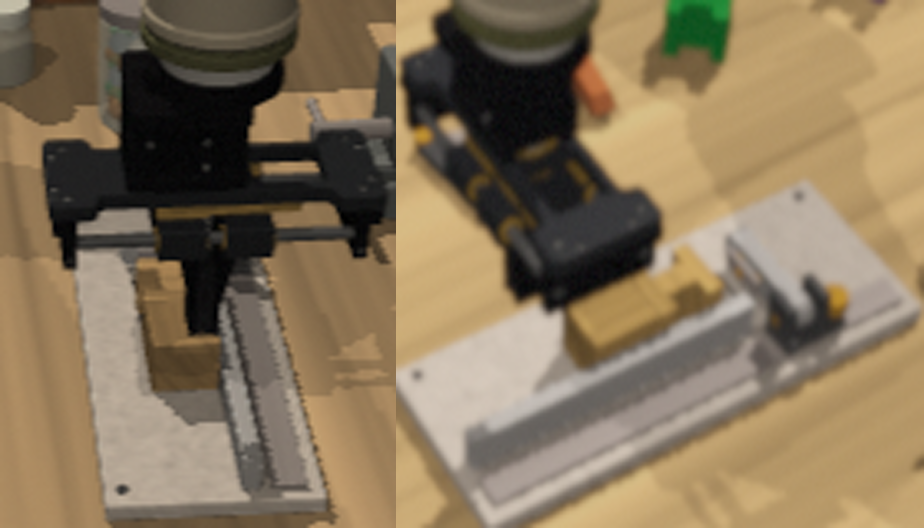

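View pics/w7.png

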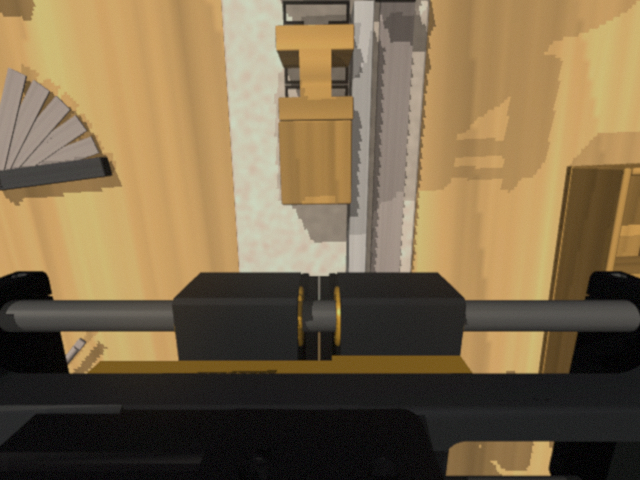

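```bash
python3 - <<'E'
from h import *
w=camera('wrist')
for px in ((281,203),(350,204),(352,97),(276,26),(354,26)):
    g=ray(w,px,.05); print(px,(R.T@(g[:2]*1000-[618.9,35.5])).round(1))
E
```

```text
(281, 203) [-22.9 -59.2]
(350, 204) [ 20.4 -60.1]
(352, 97) [20.4  2.2]
(276, 26) [-22.4  38.9]
(354, 26) [20.8 38.6]
```

Emit:
play_rows --moves '[[[0,0,4],[0,0,-0.004],0],[[0.5,0,6.8],[0,0,-0.004],0],[[1.5,0,6.8],[0,0,-0.004],0],[[2.3,0,6.8],[0,0,-0.004],0],[[3,0,6.8],[0,0,-0.004],0],[[3.5,0,6.8],[0,0,-0.004],0],[[3.5,0,6.8],[0,0,-0.004],0]]'

```text
time: 23.85
ee_pos: [0.6175, -0.0282, 0.0069]
eef_rot: [0.719, 0.695, 0.0, 0.0]
ft_force: [0.4, -0.3, -0.2]
width: 0.0005
```

```bash
python3 - <<'E'
from h import *
w=snap('wrist','w8');s=camera('side')
cv2.imwrite('pics/b8.png',np.hstack([cv2.resize(s['frame'][150:310,320:440,::-1],None,fx=3.3,fy=3.3,interpolation=2),cv2.resize(w['frame'][:,:,::-1],None,fx=.8,fy=1.1)]))
st=read_state();print(st['ee_pos'],st['time'],st['ft_force'],R.T@(st['ee_pos'][:2]*1000-[618.9,35.5]))
E
```

```text
[ 0.61714491 -0.02862548  0.0064731 ] 23.95 [0.05366499 0.095024   0.09612017] [  0.68235561 -64.14586021]
```

View pics/b8.png

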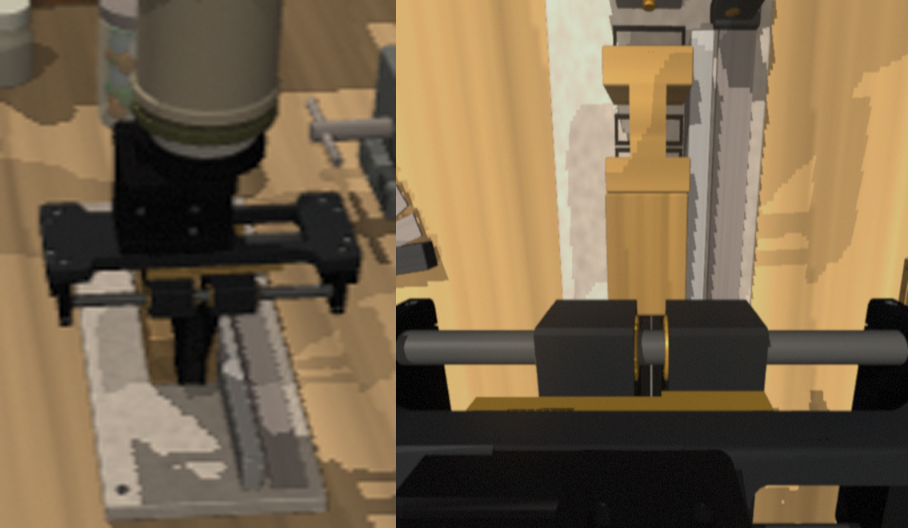

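Emit:
play_rows --moves '[[[0.4,0,0],[0,0,0],0],[[0.8,0,0],[0,0,0],0],[[0.8,0,0],[0,0,0],0]]'

```text
time: 24.32
ee_pos: [0.6174, -0.0199, 0.0063]
eef_rot: [0.719, 0.695, 0.0, -0.0]
ft_force: [-0.7, 0.0, 0.1]
width: 0.0007
```

Emit:
play_rows --moves '[[[0.2,0,0],[0,0,0],0],[[0.4,0,0],[0,0,0],0],[[0.4,0,0],[0,0,0],0]]'

```text
time: 24.7
ee_pos: [0.6176, -0.0163, 0.0063]
eef_rot: [0.719, 0.695, 0.0, -0.0]
ft_force: [-0.4, 1.1, -0.2]
width: 0.0005
```

```bash
python3 - <<'E'
from h import *
w=snap('wrist','w9')
cv2.imwrite('pics/w9z.png',cv2.resize(w['frame'][0:300,200:480,::-1],None,fx=2,fy=2))
st=read_state();print(st['ee_pos'],st['time'],st['ft_force'],R.T@(st['ee_pos'][:2]*1000-[618.9,35.5]))
E
```

```text
[ 0.61756557 -0.01642334  0.00633515] 24.75 [ 0.6745361  -0.49229179  0.38666173] [  0.63914284 -51.93655556]
```

View pics/w9z.png

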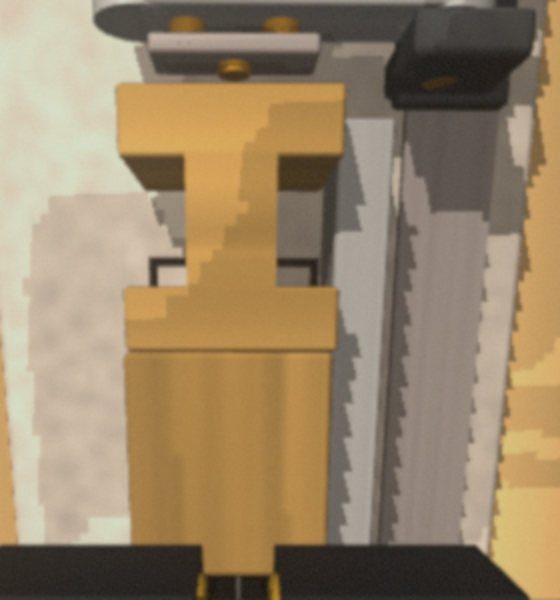

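Emit:
play_rows --moves '[[[0.15,0,0],[0,0,0],0],[[0.3,0,0],[0,0,0],0],[[0.3,0,0],[0,0,0],0]]'

```text
time: 25.12
ee_pos: [0.6177, -0.0135, 0.0064]
eef_rot: [0.719, 0.695, 0.0, -0.0]
ft_force: [0.2, 0.1, 0.4]
width: 0.0007
```

Emit:
play_rows --moves '[[[0.1,0,0],[0,0,0],0],[[0.2,0,0],[0,0,0],0],[[0.2,0,0],[0,0,0],0]]'

```text
time: 25.5
ee_pos: [0.6178, -0.0115, 0.0064]
eef_rot: [0.719, 0.695, 0.0, 0.0]
ft_force: [-0.2, -0.1, 0.4]
width: 0.0002
```

Emit:
play_rows --moves '[[[0.1,0,0],[0,0,0],0],[[0.2,0,0],[0,0,0],0],[[0.2,0,0],[0,0,0],0]]'

```text
time: 25.88
ee_pos: [0.6178, -0.0095, 0.0064]
eef_rot: [0.719, 0.695, 0.0, -0.0]
ft_force: [-0.3, -0.6, -0.1]
width: 0.0007
```

```bash
python3 - <<'E'
from h import *
w=snap('wrist','w10')
cv2.imwrite('pics/w10z.png',cv2.resize(w['frame'][0:150,240:400,::-1],None,fx=4,fy=4))
st=read_state();print(st['ee_pos'],st['time'],st['ft_force'],R.T@(st['ee_pos'][:2]*1000-[618.9,35.5]))
E
```

```text
[ 0.61784731 -0.00951441  0.00635857] 25.925 [-0.05893022 -0.10500813  0.69372886] [  0.65820129 -45.02190655]
```

View pics/w10z.png

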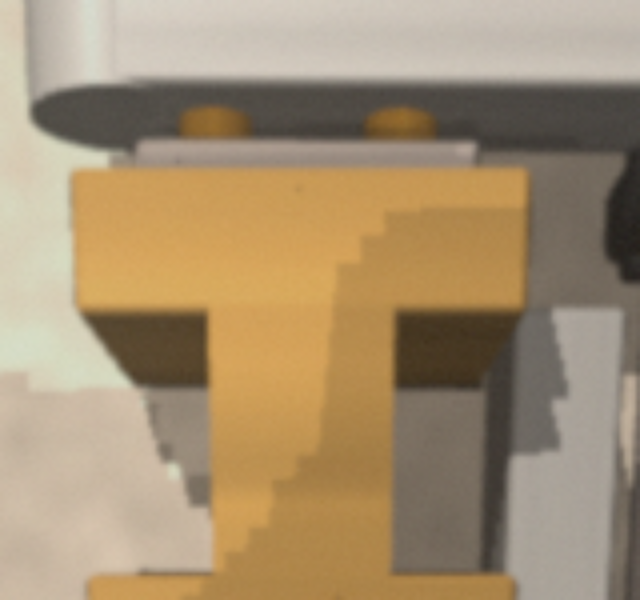

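Emit:
play_rows --moves '[[[0.1,0,0],[0,0,0],0],[[0.1,0,0],[0,0,0],0]]'

```text
time: 26.18
ee_pos: [0.6179, -0.0086, 0.0064]
eef_rot: [0.719, 0.695, 0.0, 0.0]
ft_force: [0.3, 0.4, -0.4]
width: 0.0004
```

Emit:
play_rows --moves '[[[0.1,0,0],[0,0,0],0],[[0.1,0,0],[0,0,0],0]]'

```text
time: 26.42
ee_pos: [0.6179, -0.0076, 0.0064]
eef_rot: [0.719, 0.695, 0.0, 0.0]
ft_force: [-0.0, -0.7, 0.1]
width: 0.0004
```

Emit:
play_rows --moves '[[[0.1,0,0],[0,0,0],0],[[0.1,0,0],[0,0,0],0]]'

```text
time: 26.68
ee_pos: [0.6179, -0.0066, 0.0064]
eef_rot: [0.719, 0.695, 0.0, 0.0]
ft_force: [-0.4, -0.8, -0.5]
width: 0.0007
```

Emit:
play_rows --moves '[[[0.1,0,0],[0,0,0],0],[[0.1,0,0],[0,0,0],0]]'

```text
time: 26.92
ee_pos: [0.6179, -0.0064, 0.0064]
eef_rot: [0.72, 0.694, -0.0, 0.0]
ft_force: [-1.0, -3.5, 0.6]
width: 0.0007
```

Felt the plate: 3.5 N. A bit more to reach about 6 N.

Emit:
play_rows --moves '[[[0.04,0,0],[0,0,0],0],[[0.06,0,0],[0,0,0],0],[[0.06,0,0],[0,0,0],0]]'

```text
time: 27.3
ee_pos: [0.618, -0.0064, 0.0064]
eef_rot: [0.72, 0.694, -0.0, 0.0]
ft_force: [-1.4, -5.7, 2.7]
width: 0.0007
```

```bash
python3 - <<'E'
from h import *
for i in range(4): w=camera('wrist');print(read_state()['ft_force'].round(1))
cv2.imwrite('pics/w11z.png',cv2.resize(w['frame'][0:290,220:420,::-1],None,fx=2,fy=2))
E
```

```text
[-0.5 -5.3  1.4]
[-1.6 -5.7  0. ]
[-0.2 -5.7  1.4]
[-0.7 -5.7  1.1]
```

View pics/w11z.png

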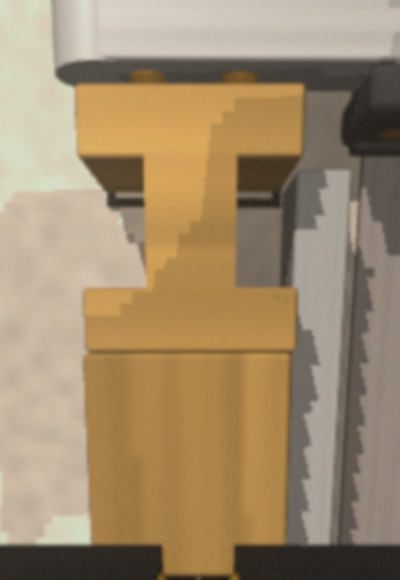

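Emit:
play_rows --moves '[[[0.02,0,0],[0,0,0],0],[[0.02,0,0],[0,0,0],0],[[0.02,0,0],[0,0,0],0]]'

```text
time: 27.88
ee_pos: [0.6179, -0.0063, 0.0064]
eef_rot: [0.72, 0.694, -0.0, 0.0]
ft_force: [-0.8, -6.6, 1.3]
width: 0.0006
```

Emit:
play_rows --moves '[[[-0.3,0,0],[0,0,0],0],[[-3,0,0],[0,0,0],0],[[-4,0,-5],[0,0,0],0],[[-4,0,-10],[0,0,0],0],[[-2,-1.5,-16],[0,0,0],0],[[-2,-1.5,-16],[0,0,0],0]]'

```text
time: 28.62
ee_pos: [0.6045, -0.0214, 0.1717]
eef_rot: [0.718, 0.696, 0.004, 0.002]
ft_force: [0.1, -0.4, -0.6]
width: 0.0005
```

```bash
python3 - <<'E'
from h import *
w=snap('wrist','w12');s=camera('side');sc=camera('scene')
cv2.imwrite('pics/w12z.png',cv2.resize(w['frame'][60:270,260:420,::-1],None,fx=2.8,fy=2.8,interpolation=2))
cv2.imwrite('pics/b12.png',np.hstack([cv2.resize(s['frame'][195:285,350:410,::-1],None,fx=5.5,fy=5.5,interpolation=2),cv2.resize(sc['frame'][230:320,320:400,::-1],None,fx=5.5,fy=5.5,interpolation=2)]))
st=read_state();print(st['ee_pos'],st['time'],st['ft_force'])
for px in ((0,0),): pass
E
```

```text
[ 0.60195468 -0.02404852  0.16553518] 28.775 [-0.31428517 -1.04180626 -0.01694446]
```

View pics/w12z.png

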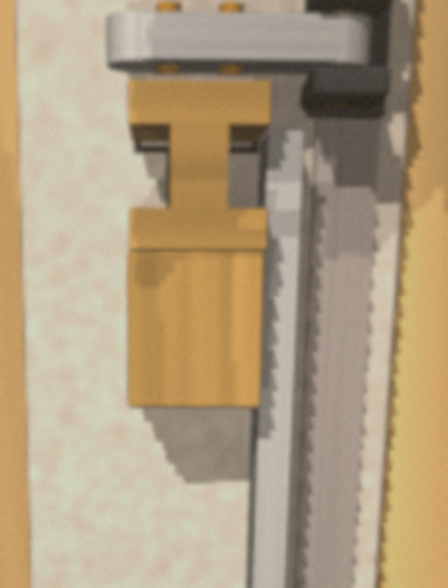

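View pics/b12.png

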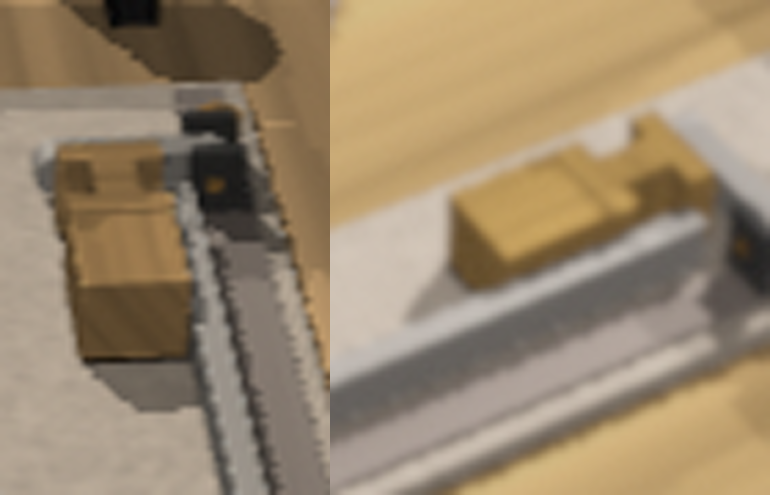

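Row looks tight (6.6 N pressed, then withdrawn). The block may stand about 0.5 mm off the fence, so I'll nudge the joint toward the fence with the flat finger side, then re-press.

Emit:
play_rows --moves '[[[2,-3,0],[0,0,0.17],0],[[5,-3.5,0],[0,0,0.35],0],[[7.8,-3.5,0],[0,0,0.53],0],[[7.8,-3.5,0],[0,0,0.71],0],[[7.8,-3.5,2],[0,0,0.89],0],[[7.8,-3.5,4],[0,0,1.07],0],[[7.8,-3.5,6],[0,0,1.25],0],[[7.8,-3.5,8],[0,0,1.43],0]]'

```text
time: 29.78
ee_pos: [0.569, 0.0543, 0.0837]
eef_rot: [0.999, 0.05, -0.002, 0.0]
ft_force: [0.3, -0.3, -0.2]
width: 0.0003
```

Emit:
play_rows --moves '[[[0,0,0],[0,0,0.14],0],[[0,0,0],[0,0,0.14],0]]'

```text
time: 30.02
ee_pos: [0.5691, 0.0544, 0.0845]
eef_rot: [1.0, -0.017, -0.001, 0.0]
ft_force: [-0.0, 0.3, -0.1]
width: 0.0008
```

```bash
python3 - <<'E'
from h import *
s=camera('side');sc=camera('scene')
cv2.imwrite('pics/b13.png',np.hstack([cv2.resize(s['frame'][150:310,320:440,::-1],None,fx=3.3,fy=3.3,interpolation=2),cv2.resize(sc['frame'][190:330,280:440,::-1],None,fx=3.3,fy=528/140,interpolation=2)]))
st=read_state();from scipy.spatial.transform import Rotation as Ro
M=Ro.from_quat(st['eef_rot']).as_matrix();print(M.round(3))
print(st['ee_pos'],st['time'],st['ft_force'],R.T@(st['ee_pos'][:2]*1000-[618.9,35.5]))
E
```

```text
[[ 1.    -0.031 -0.001]
 [-0.031 -1.    -0.   ]
 [-0.001  0.    -1.   ]]
[0.56964979 0.05463576 0.08549474] 30.125 [ 0.60118333 -0.17339766 -0.44978291] [-49.94163865  17.25088999]
```

View pics/b13.png

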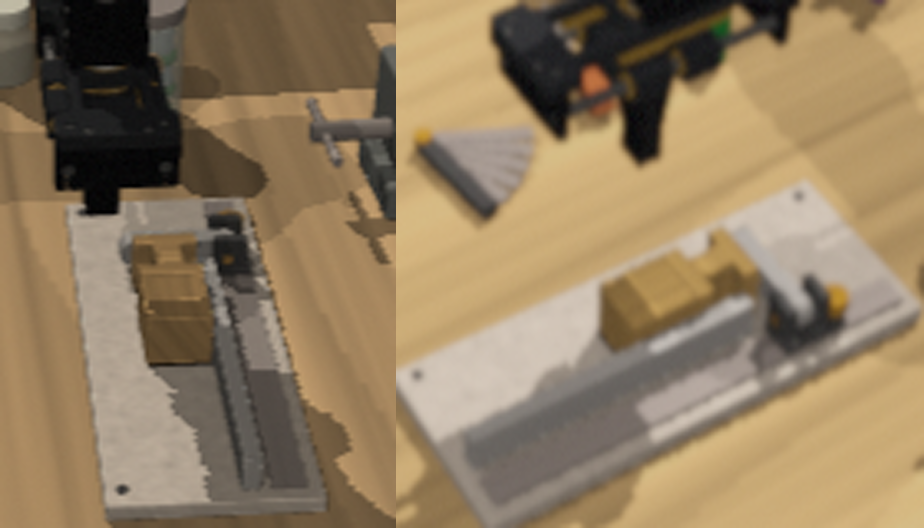

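Emit:
play_rows --moves '[[[0,0,5],[0,0,0.007],0],[[0,0,7.8],[0,0,0.007],0],[[0.6,0,7.8],[0,0,0.007],0],[[1.2,0,7.8],[0,0,0.007],0],[[1.5,0,7.8],[0,0,0.007],0],[[1.5,0,7.8],[0,0,0.007],0]]'

```text
time: 30.88
ee_pos: [0.5858, 0.0544, 0.0095]
eef_rot: [1.0, -0.02, 0.001, -0.0]
ft_force: [-1.1, -0.3, -0.1]
width: 0.0005
```

Emit:
play_rows --moves '[[[0.15,0,0],[0,0,0],0],[[0.3,0,0],[0,0,0],0],[[0.3,0,0],[0,0,0],0]]'

```text
time: 31.25
ee_pos: [0.5858, 0.0544, 0.0088]
eef_rot: [1.0, -0.02, -0.002, 0.0]
ft_force: [-13.5, -0.3, 12.2]
width: 0.0001
```

Emit:
play_rows --moves '[[[-0.3,0,0],[0,0,0],0],[[-2,0,0],[0,0,0],0],[[-2,0,-6],[0,0,0],0],[[-2,0,-11],[0,0,0],0]]'

```text
time: 31.75
ee_pos: [0.5685, 0.055, 0.1206]
eef_rot: [1.0, -0.021, 0.001, -0.0]
ft_force: [1.4, 0.2, 1.1]
width: 0.0003
```

```bash
python3 - <<'E'
from h import *
w=snap('wrist','w14');s=camera('side');sc=camera('scene')
cv2.imwrite('pics/b14.png',np.hstack([cv2.resize(s['frame'][195:285,350:410,::-1],None,fx=5.5,fy=5.5,interpolation=2),cv2.resize(sc['frame'][230:320,320:400,::-1],None,fx=5.5,fy=5.5,interpolation=2)]))
st=read_state();print(st['ee_pos'],st['time'],st['ft_force'])
E
```

```text
[0.57055949 0.0553103  0.12193087] 31.9 [-0.68157304  0.62456367 -0.66723699]
```

View pics/b14.png

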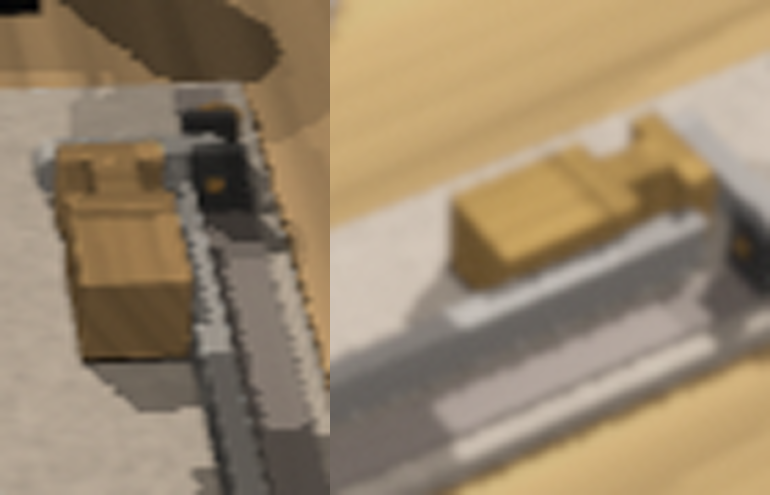

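View pics/w14.png

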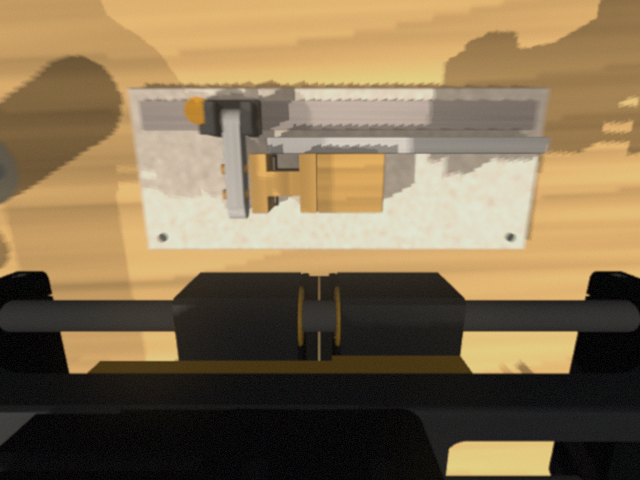

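Parts were already flush (no movement under x contact). Re-press along the fence to be sure the joints are closed.

Emit:
play_rows --moves '[[[0,3,0],[0,0,-0.17],0],[[1,7,0],[0,0,-0.35],0],[[3,8,0],[0,0,-0.53],0],[[5,8,0],[0,0,-0.71],0],[[5,8,0],[0,0,-0.89],0],[[5,8,0],[0,0,-1.07],0],[[5,8,2],[0,0,-1.25],0],[[5,8,4],[0,0,-1.43],0]]'

```text
time: 32.9
ee_pos: [0.6145, -0.027, 0.0769]
eef_rot: [0.766, 0.642, -0.0, -0.0]
ft_force: [-0.6, -0.6, -0.0]
width: 0.0004
```

Emit:
play_rows --moves '[[[0,0,0],[0,0,-0.14],0],[[0,0,0],[0,0,-0.14],0]]'

```text
time: 33.15
ee_pos: [0.6143, -0.0271, 0.0773]
eef_rot: [0.722, 0.692, -0.0, -0.0]
ft_force: [0.3, 0.9, -0.7]
width: 0.0003
```

```bash
python3 - <<'E'
from h import *
w=snap('wrist','w15')
cv2.imwrite('pics/w15z.png',cv2.resize(w['frame'][20:270,230:440,::-1],None,fx=2.4,fy=2.4,interpolation=2))
st=read_state();from scipy.spatial.transform import Rotation as Ro
M=Ro.from_quat(st['eef_rot']).as_matrix();print(M.round(3))
print(st['ee_pos'],st['time'],st['ft_force'],R.T@(st['ee_pos'][:2]*1000-[618.9,35.5]))
E
```

```text
[[ 0.045  0.999 -0.   ]
 [ 0.999 -0.045  0.   ]
 [ 0.    -0.    -1.   ]]
[ 0.6145426  -0.02708856  0.0777149 ] 33.2 [ 0.16619046  0.30239343 -0.33824304] [ -1.97646042 -62.70891358]
```

View pics/w15z.png

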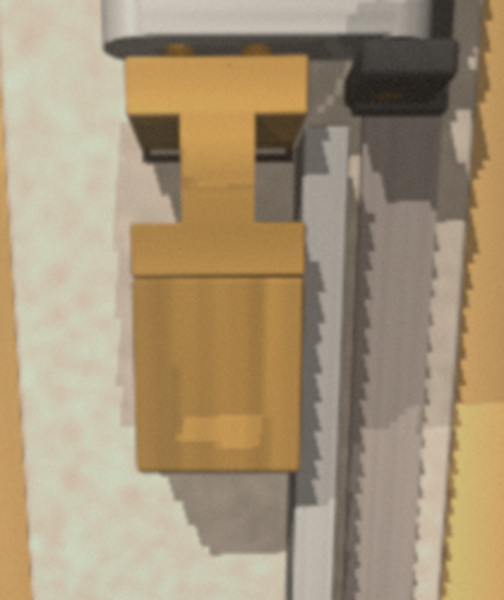

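Emit:
play_rows --moves '[[[0,0.25,5],[0,0,-0.006],0],[[0,0.25,7.1],[0,0,-0.006],0],[[0.8,0.25,7.1],[0,0,-0.006],0],[[1.5,0.25,7.1],[0,0,-0.006],0],[[1.8,0.25,7.1],[0,0,-0.006],0],[[1.8,0.25,7.1],[0,0,-0.006],0]]'

```text
time: 33.95
ee_pos: [0.6186, -0.0086, 0.0083]
eef_rot: [0.72, 0.694, 0.001, 0.001]
ft_force: [0.2, -0.3, 0.5]
width: 0.0007
```

Emit:
play_rows --moves '[[[0.1,0,0],[0,0,0],0],[[0.2,0,0],[0,0,0],0],[[0.2,0,0],[0,0,0],0]]'

```text
time: 34.33
ee_pos: [0.618, -0.0072, 0.0074]
eef_rot: [0.72, 0.694, 0.0, 0.0]
ft_force: [0.0, 0.3, -0.0]
width: 0.0004
```

Emit:
play_rows --moves '[[[0.05,0,0],[0,0,0],0],[[0.12,0,0],[0,0,0],0],[[0.12,0,0],[0,0,0],0]]'

```text
time: 34.7
ee_pos: [0.6181, -0.0064, 0.0074]
eef_rot: [0.72, 0.694, -0.0, 0.0]
ft_force: [0.0, -2.2, 0.4]
width: 0.0002
```

Emit:
play_rows --moves '[[[0.05,0,0],[0,0,0],0],[[0.1,0,0],[0,0,0],0],[[0.1,0,0],[0,0,0],0]]'

```text
time: 35.08
ee_pos: [0.618, -0.0063, 0.0073]
eef_rot: [0.72, 0.694, -0.001, 0.0]
ft_force: [-1.2, -5.6, 1.1]
width: 0.0006
```

Emit:
play_rows --moves '[[[0.02,0,0],[0,0,0],0],[[0.02,0,0],[0,0,0],0],[[0.02,0,0],[0,0,0],0]]'

```text
time: 35.45
ee_pos: [0.618, -0.0063, 0.0074]
eef_rot: [0.72, 0.694, -0.001, 0.0]
ft_force: [-1.2, -6.1, 0.4]
width: 0.0004
```

Emit:
play_rows --moves '[[[-0.1,0,0],[0,0,0],0],[[-0.5,0,0],[0,0,0],0],[[-3,0,0],[0,0,0],0],[[-5,0,-5],[0,0,0],0],[[-5,-2,-10],[0,0,0],0],[[-3,-5,-16],[0,0,0],0],[[-3,-5,-16],[0,0,0],0]]'

```text
time: 36.33
ee_pos: [0.5683, -0.0306, 0.1721]
eef_rot: [0.719, 0.695, 0.003, 0.002]
ft_force: [0.6, -0.5, -1.3]
width: 0.0005
```

```bash
python3 - <<'E'
from h import *
w=snap('wrist','w16');s=snap('side','side16');sc=snap('scene','scene16')
cv2.imwrite('pics/w16z.png',cv2.resize(w['frame'][40:270,300:470,::-1],None,fx=2.6,fy=2.6,interpolation=2))
cv2.imwrite('pics/b16.png',np.hstack([cv2.resize(s['frame'][195:285,350:410,::-1],None,fx=5.5,fy=5.5,interpolation=2),cv2.resize(sc['frame'][230:320,320:400,::-1],None,fx=5.5,fy=5.5,interpolation=2)]))
st=read_state();print(st['ee_pos'],st['time'],st['ft_force'])
E
```

```text
[ 0.56704237 -0.03267347  0.16696572] 36.475 [ 0.09055981 -0.02537032 -0.77223684]
```

View pics/w16z.png

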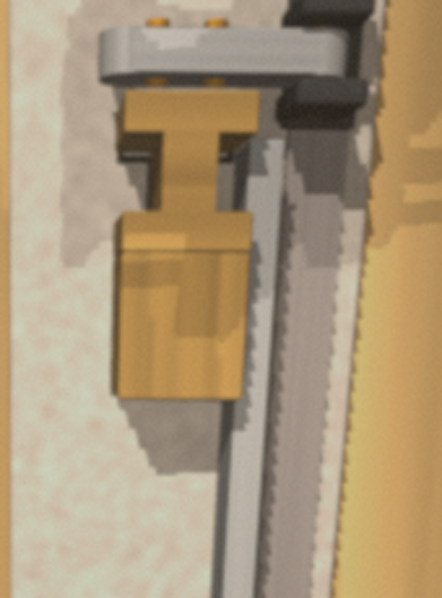

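View pics/b16.png

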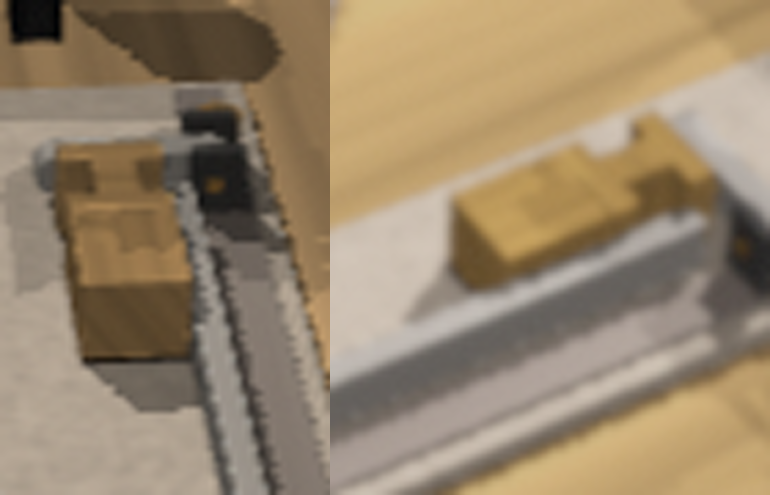

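View pics/scene16.png

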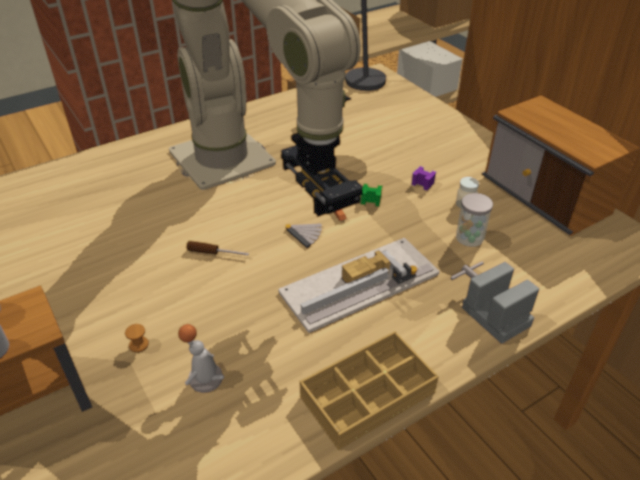

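View pics/side16.png

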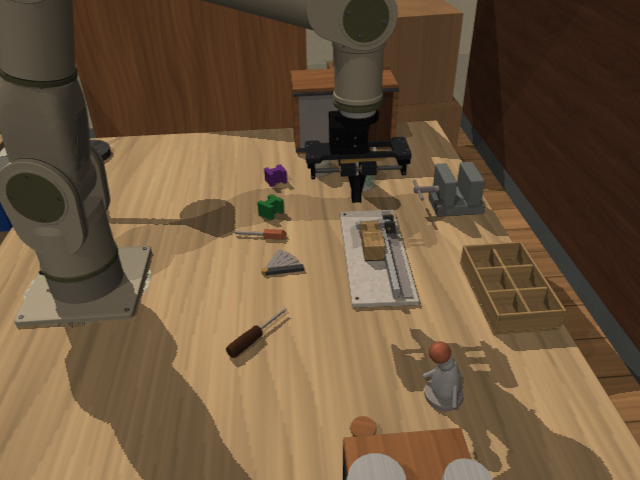

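```bash
python3 -c "
from bench import close_job
print(close_job())"
```

```text
the job is handed in; nothing more can be done
None
```

The job is handed in at about 36 s of the 72 s allowed: the flag is down, and the carrier and block sit in a closed row against its striking plate.

- **Flag:** The first swing missed. In two camera views the fingertips ended about 18 mm above the reported TCP, so they passed over the flag. The second, lower swing brought it down, and I pressed it to its end stop with about 11 N.
- **Parts:** I laid the beech carrier on the board nearer the flag and the wagon block behind it, in the order of the two outlines. I left the green and purple look-alikes alone.
- **First push:** The finger flare rode on the block's top edge, giving 3–6 N upward. I turned the tool 90° and pushed again with the flat finger sides.
- **Final push:** I felt the plate and pressed to 6.6 N, then backed off. A later re-press to 6.1 N met the plate at the same place (TCP y about −6.4 mm), so I saw no sign of the stop slipping.
- **Fence check:** One picture suggested the block stood about 0.5 mm off the fence, so I nudged the row toward it. That nudge came out harder than intended, at about 13.5 N sideways and 12 N vertical. The tool did not move under it and the parts looked unchanged, so I took them as already flush.

The last pictures show the flag level, both joints closed, the parts along the fence, the other things on the bench apparently where they were, and the gripper clear. I could not measure the remaining gaps below the resolution of the pictures.

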